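# Lock the notched hub in the ratchet clamp

### The job

Stand the notched hub upright in the round nest of the clamping jig with its notch squarely facing the ram key, and let go of it. Then work the sprung hand lever through full strokes, right down and all the way back up, until the ram key has gone fully home into the notch, and leave the lever up. Move the ram only with the lever and leave the plain hub, spray can, hammer and brush where they are.

Things in the scene. Friction and masses are not known exactly. Their poses are not given: they have to be found in the camera images.
- jig: Green steel ratchet clamping jig, fixed. Origin on the bench under its base plate: 120 mm in x, y from -165 to +125 mm, 12 mm thick. Round nest at its -y end; the ram runs towards -y from a housing (60 mm wide, y -12 to +115 mm, 75 mm high; hinge cheeks at y 82 to 118 mm, 100 mm high); the hand lever points out over the +y end.
- nest (a point): Centre of the nest floor, on the base plate (12 mm over the bench, jig y = -110 mm). Round it stands a ring of low stops, 10 mm high, inner radius 35.5 mm, open for about 40 degrees either side of the ram's direction (jig +y). The hub's flange drops between them with 3 mm to spare all round.
- mark (a point): Point 32 mm from the nest centre towards the ram (jig +y), 11 mm over the nest floor: where the mouth of the notch must be when the hub is seated.
- key: Steel ram bar with a flat key at its tip, 10 mm wide (the bar behind it 22 mm wide), 14 mm high, from 17 to 31 mm over the bench, its line through the nest centre. Axes like the jig's. It is driven by the lever through a pawl and a pin rack. Not to be pushed by the robot.
- key_tip (a point): Foremost point of the key: 86 mm from the nest centre when fully back, 22 mm (10 mm inside the rim of the hub's flange) when fully home.
- ram (a joint): Travel of the ram in m: 0 fully back, 0.064 fully home against its stop. It stays where it is when the lever goes back up. Starts between 0 and 0.014.
- lever (a joint): Hand lever's angle in rad: 0 up (40 degrees above level, towards jig +y), 0.8 fully down (6 degrees below level). A spring lifts it. Each full down-and-up stroke carries the ram 16 mm on (6 to 21 mm on the first); strokes under about 0.65 rad do not catch the next pin. Takes about 10 N near its end. When the ram is home the lever stops early and hard.
- lever_hinge (a point): Axis of the lever's hinge (along the jig's x), fixed, 85 mm over the bench, at jig y = +100 mm.
- lever_grip (a point): Point on the lever's centre line, 200 mm from the hinge, in the round black rubber grip (25 mm thick, from 145 to 248 mm from the hinge; the bar before it is 18 mm thick). Moves with the lever.
- hub: The notched steel hub, about 0.5 kg: round flange 64 mm across, 22 mm thick, below a round neck 34 mm across; 54 mm high overall. Origin: centre of the underside. One rectangular notch, 18 mm wide, 13 mm deep, is cut through the flange's rim on its +x side. Starts upright on the bench at any yaw, beside the plain hub (either place).
- notch (a point): Mouth of the hub's notch: on the rim, 32 mm from the hub's axis along its +x, 11 mm over its underside.
- plain_hub: A hub of the same size without a notch. Origin: centre of the underside. A bystander.
- spray_can: Upright aluminium spray can with a grey cap, 60 mm across, 190 mm high, standing beside the nest. Origin: centre of the underside. A bystander.
- hammer: Hammer, 240 mm long, lying on the bench along its own x beside the jig. A bystander.
- brush: Brush, 180 mm long, lying on the bench along its own x beside the jig. A bystander.
Not all that is in view belongs to the job. Leave any black or orange look-alike of the hub alone.

How it is judged:
By the outcome, as a careful person would: the job done as asked, in the order asked, and still so for the second after the job is handed in, with the robot touching nothing.
It also fails if it takes over 70 s, if anything falls off the work surface, if the arm or the gripper's body presses on something with over 40 N, if the wrist force passes 120 N, or if a joint passes its speed limit or range.

### The arm

A 6-joint arm with a two-finger parallel gripper is mounted at the origin on the work surface. World frame = base frame: x ahead of the robot, y to its left, z up, the work surface at z = 0. Lengths are in m, angles in rad, forces in N, time in s.
With the tool pointing down it reaches from about 0.325 to 0.775 m from the base axis. Payload 5.5 kg.
Tool frame: the origin (TCP) lies at the very end of the fingers, on their centre line; the grasp point (between the pads) lies 19 mm behind it; z points along the fingers, y is the line along which they close (so a half turn about z gives the same grasp; the last joint's range is limited). The gripper opens to 88 mm and grips with 3 to 60 N. Pads are 20 mm wide; open, the fingers measure 115 mm over their backs; the gripper's body (75 mm by 178 mm) begins 61 mm behind the grasp point.
Start: joints at [1.262, 0.091, 1.231, -0, 1.82, -0.057], TCP at [0.149, 0.581, 0.202] pointing down, gripper open.
Joint ranges: [-2.87, 2.87], [-0.86, 2.18], [0.17, 2.46], [-1.51, 4.65], [0.06, 2.69], [-2.65, 2.65]. Speed limits (rad/s): [2.57, 2.57, 3.01, 3.14, 3.14, 3.14].

### API

Orientations are given as a rotation vector (axis times angle).
In Python, from workcell import get_obs, grab_frame, calibration, order gives the robot as it stands.
- The arm moves only by the tool carry_out, never from a script. Its argument "rows" is one flat list of numbers, 7 for each row, row after row: the shift along the world's x, y, z in cm, then the turn, a rotation vector about the world's x, y, z in degrees, then the finger opening in cm, from 0 to 8.78. A call has 1 to 10 rows; each row is the pose to reach, as a shift and turn from the pose commanded when the call began; what a row does not reach only later rows make up. A row lasts 1/8 s, in which the tool goes at most 62.5 mm and 10.7 degrees, less where a joint would pass 70% of its speed; a pose out of reach is approached as far as the arm can. A call with a gripper value outside its range is refused whole. The fingers move at their own pace and stop on an object; "newtons" is the grip in N (left out, the last holds). Time passes only in rows, so rows that repeat a pose let the fingers close. It gives the time, the measured TCP pose, the force, the opening and the grip force at its end, in the units of the state.
- get_obs(): the state, without advancing time (a new reading comes with each control period).
- grab_frame(name): name is "side" or "top" or "wrist"; returns the picture (384x512x3 uint8, red, green, blue); there is no depth.
- calibration(name): a dict with "mtx" (3x3 intrinsics, pixels), "cam_to_world" (4x4, takes a point from camera to world coordinates); the wrist camera has in their place "mount" (4x4, takes a point from camera to tool coordinates, whose origin is the TCP and whose axes are the flange's). Camera axes: x right, y up, looking along -z (the intrinsics and any distortion apply to the point x, -y, -z); pixel columns grow to the right and rows downward; lengths in m; the calibration is good to about 2 mm. A picture is of the moment at which its call begins: read the wrist's pose just before it. calibration takes no time and is no camera call.
- order.finish_job(): hands the job in; it is judged then, once.
The state is a dict: "clock": time; "q": joint angles; "dq": joint speeds; "effort": joint torques, N m; "tool_pos": TCP position; "tcp_rot": TCP orientation; "force": force on the tool from outside, world axes, zero at the start; "wrist_torque": the same for the moment, N m; "width": opening from 0.0 (shut) to 1.0 (fully open); "gripper_force": force on a finger pad.
Only numpy, scipy, OpenCV 4.12 (cv2) and the standard library are available. Lean on these libraries where they do the work, as an engineer would, in place of code of your own. Each camera call takes 0.05 s, during which the arm holds its last target. There are 200 camera calls.

## Working session

There is one attempt and no reset: what is moved stays moved. The work goes in short steps, Python scripts to look and compute and a tool call to move; the robot and the scene stay as the last step left them, time stands still between calls to the robot, and variables do not carry over. Pictures are saved under pics/ and viewed, at most 10 in all, crops included, and the job is handed in when it is done.

Besides the shell and the picture viewer there is one more tool, called after ">>>" in YAML: its name, and indented under it one key for each argument. carry_out: Moves the arm, as the interface text tells. Its arguments: {"type":"object","properties":{"rows":{"type":"array","items":{"type":"number"}},"newtons":{"type":"number"}},"required":["rows"]}

```bash
mkdir -p pics
cat > h.py <<'E'
import numpy as np, cv2
from workcell import get_obs, grab_frame, calibration, order
from scipy.spatial.transform import Rotation as R
def cam(name, obs=None):
    c=calibration(name); K=np.array(c["mtx"])
    if name=="wrist":
        T=np.eye(4); T[:3,:3]=R.from_rotvec(obs["tcp_rot"]).as_matrix(); T[:3,3]=obs["tool_pos"]
        return K,T@np.array(c["mount"]),c
    return K,np.array(c["cam_to_world"]),c
def dist(c):
    for k in c:
        if "dist" in k: return np.array(c[k],float)
    return None
def ray(C,uv):
    K,T,c=C
    p=cv2.undistortPoints(np.array(uv,float).reshape(-1,1,2),K,dist(c)).reshape(-1,2)
    d=np.c_[p[:,0],-p[:,1],-np.ones(len(p))]@T[:3,:3].T
    return T[:3,3],d
def plane(C,uv,z):
    o,d=ray(C,uv); return o+d*((z-o[2])/d[:,2])[:,None]
def proj(C,P):
    K,T,c=C; P=np.atleast_2d(P); q=(P-T[:3,3])@T[:3,:3]; q=q*[1,-1,-1]
    return cv2.projectPoints(q,np.zeros(3),np.zeros(3),K,dist(c))[0].reshape(-1,2)
def save(n,im): cv2.imwrite("pics/"+n,im[...,::-1])
E
python3 - <<'E'
from h import *
o=get_obs();print(o)
for n in ["side","top","wrist"]:
    c=calibration(n);print(n,{k:np.round(np.array(v),4).tolist() for k,v in c.items()})
a=grab_frame("top");b=grab_frame("side");np.save("top.npy",a);np.save("side.npy",b)
save("top0.png",cv2.resize(a,(800,600)));save("side0.png",cv2.resize(b,(800,600)))
E
```

```text
{'clock': 0.0, 'q': array([ 1.26228757e+00,  9.18472925e-02,  1.23187826e+00, -7.84468754e-06,
        1.81980466e+00, -5.67451245e-02]), 'dq': array([-0.00063182,  0.00121966,  0.00056713,  0.00219062, -0.00037359,
        0.00016621]), 'effort': array([-4.30040718e-04, -4.46445107e+01, -4.06448328e+01,  6.96601113e-02,
        2.91394925e-02, -1.53095571e-04]), 'tool_pos': array([0.1493946 , 0.58075207, 0.20061816]), 'tcp_rot': array([-3.94385349e-01, -3.11639082e+00,  2.99474237e-03]), 'force': array([-0.0419677 ,  0.39124454,  0.01828226]), 'wrist_torque': array([-0.03384918, -0.01715689, -0.00268584]), 'gripper_force': 0.0, 'width': 0.999920065828819}
side {'mtx': [[406.6933, 0.0, 260.0937], [0.0, 406.6933, 192.0949], [0.0, 0.0, 1.0]], 'cam_to_world': [[0.9364, 0.2113, -0.2802, 0.2636], [-0.3509, 0.5492, -0.7584, -0.7375], [-0.0064, 0.8085, 0.5884, 0.6589], [0.0, 0.0, 0.0, 1.0]]}
top {'mtx': [[491.1278, 0.0, 255.6599], [0.0, 491.1278, 189.8915], [0.0, 0.0, 1.0]], 'cam_to_world': [[-0.0204, 0.9988, -0.0451, 0.4279], [-0.9998, -0.02, 0.01, -0.0335], [0.0091, 0.0453, 0.9989, 1.5125], [0.0, 0.0, 0.0, 1.0]]}
wrist {'mtx': [[345.5652, 0.0, 260.4577], [0.0, 345.5652, 191.8429], [0.0, 0.0, 1.0]], 'mount': [[-0.0, 0.959, 0.2835, 0.0772], [1.0, -0.0002, 0.0007, -0.0001], [0.0007, 0.2835, -0.959, -0.1828], [0.0, 0.0, 0.0, 1.0]]}
```

View pics/top0.png

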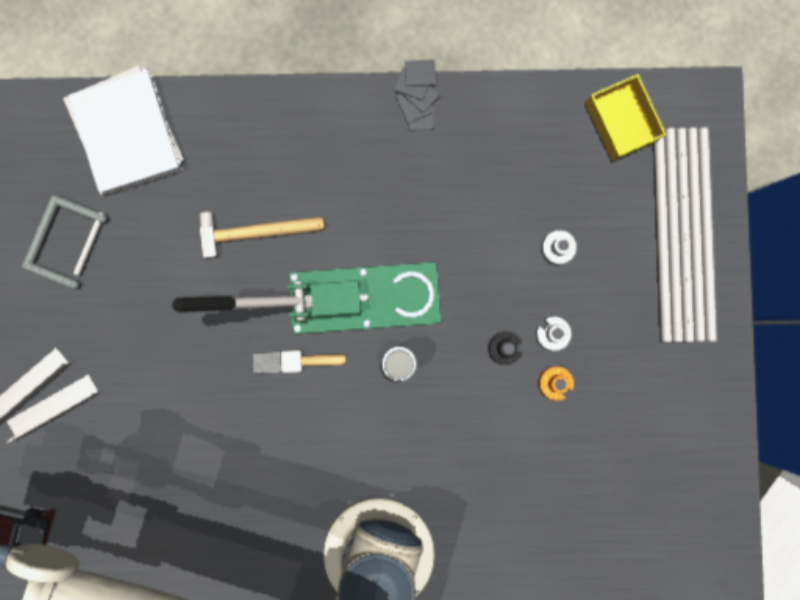

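View pics/side0.png

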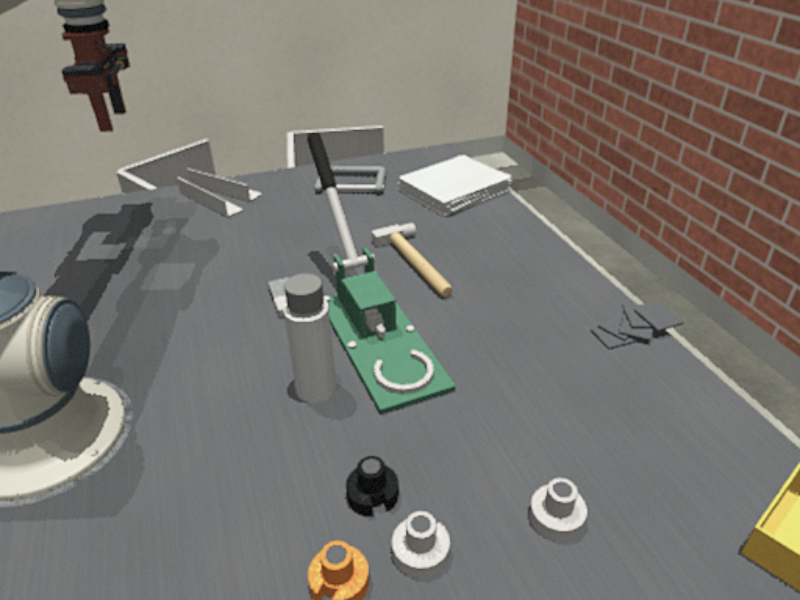

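The top view shows the jig at about (365,298) with its nest at (412,295). One white hub, at (554,333), has a dark notch on its left; the other, at (560,247), looks plain. The spray can is at (399,364). The black and orange look-alikes are to be left alone.

Run:
```python
from h import *
a=np.load("top.npy");C=cam("top")
hsv=cv2.cvtColor(a,cv2.COLOR_RGB2HSV);s=.64
g=cv2.inRange(hsv,(65,80,40),(90,255,255))
cn=max(cv2.findContours(g,cv2.RETR_EXTERNAL,cv2.CHAIN_APPROX_NONE)[0],key=cv2.contourArea)
bx=cv2.boxPoints(cv2.minAreaRect(cn));P=plane(C,bx,.012);print("jig box",P.round(4).tolist(),[np.linalg.norm(P[i]-P[i-1]).round(4) for i in range(4)])
w=cv2.inRange(hsv,(0,0,140),(180,60,255))
n,l,st,ce=cv2.connectedComponentsWithStats(w)
def circ(uv,z):
    p=plane(C,uv,z)[:,:2];A=np.c_[2*p,np.ones(len(p))];x=np.linalg.lstsq(A,(p**2).sum(1),rcond=None)[0];return x[:2],np.sqrt(x[2]+x[:2]@x[:2])
for i in range(1,n):
    u,v=ce[i]/s
    if st[i,4]>60 and 370<u<600 and 210<v<400:
        m=(l==i).astype(np.uint8);k=max(cv2.findContours(m,cv2.RETR_EXTERNAL,cv2.CHAIN_APPROX_NONE)[0],key=cv2.contourArea)
        ys,xs=np.nonzero(m); h=cv2.convexHull(k).reshape(-1,2)
        print(ce[i]/s,st[i,4],"hull z.022",circ(h,.022),"all px",circ(np.c_[xs,ys],.022))
save("crop.png",np.vstack([cv2.resize(a[130:265,310:385],None,fx=4,fy=4,interpolation=2)]))
o=get_obs();print(np.linalg.norm(o["tool_pos"][:2]))
```

```text
jig box [[0.5477, 0.1716, 0.012], [0.5637, -0.1207, 0.012], [0.4436, -0.1268, 0.012], [0.4279, 0.1644, 0.012]] [np.float64(0.12), np.float64(0.2927), np.float64(0.1203), np.float64(0.2917)]
[559.42692598 246.16219789] 331 hull z.022 (array([ 0.58764931, -0.36277405]), np.float64(0.033294147348792526)) all px (array([ 0.58777374, -0.36292701]), np.float64(0.024912453570562598))
[415.75685654 293.23575949] 237 hull z.022 (array([ 0.50058393, -0.07012635]), np.float64(0.04501981637882009)) all px (array([ 0.50055974, -0.07016199]), np.float64(0.04005296194668944))
[554.61956522 333.70050466] 322 hull z.022 (array([ 0.41877883, -0.34718997]), np.float64(0.03337035914980989)) all px (array([ 0.41808185, -0.34775098]), np.float64(0.024787008553624593))
[398.86067708 362.91503906] 384 hull z.022 (array([ 0.36664509, -0.04444508]), np.float64(0.033058707052386845)) all px (array([ 0.36682904, -0.04464924]), np.float64(0.023648706615724942))
0.5997012812705427
```

View pics/crop.png

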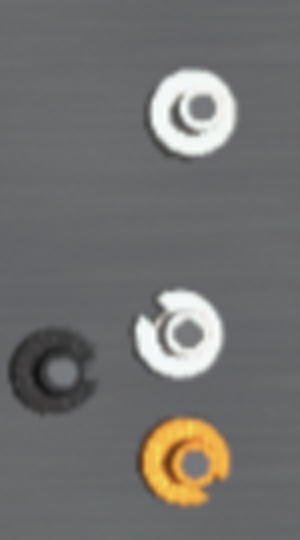

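The crop confirms it: the lower white hub has its notch pointing up and left in the picture (world +x+y, about 45°), and the upper one is plain. The jig outline measures 120 x 292 mm, which matches its given size. The nest is near (0.5006, -0.0695) and the jig's yaw is about 3.1°.

>>> carry_out:
  rows: [3.5, -4.8, 1.2, 0, 0, -10, 8.5, 7, -9.6, 2.4, 0, 0, -20, 8.5, 10.5, -14.4, 3.6, 0, 0, -30, 8.5, 14, -19.2, 4.8, 0, 0, -40, 8.5, 17.5, -24, 6, 0, 0, -50, 8.5, 21, -28.8, 7.2, 0, 0, -60, 8.5, 24.5, -33.6, 8.4, 0, 0, -70, 8.5, 28, -38.4, 9.6, 0, 0, -80, 8.5, 31.5, -43.2, 10, 0, 0, -90, 8.5, 35, -48, 10, 0, 0, -100, 8.5]

```text
clock: 1.35
tool_pos: [0.5004, 0.0993, 0.3019]
tcp_rot: [2.646, 1.693, 0.001]
force: [1.1, 0.9, -0.6]
width: 0.966
gripper_force: 0.0
```

>>> carry_out:
  rows: [-0.8, -4.5, 0, 0, 0, -10, 6.5, -1.6, -9, 0, 0, 0, -20, 6.5, -2.4, -13.5, 0, 0, 0, -30, 6.5, -3.2, -18, 0, 0, 0, -40, 6.5, -4, -22.5, -1, 0, 0, -50, 6.5, -4.8, -27, -4, 0, 0, -60, 6.5, -5.6, -31.5, -7, 0, 0, -70, 6.5, -6.4, -36, -10, 0, 0, -80, 6.5, -7.2, -40.5, -13, 0, 0, -90, 6.5, -8.1, -44.7, -15, 0, 0, -100, 6.5]

```text
clock: 2.6
tool_pos: [0.4174, -0.3469, 0.1494]
tcp_rot: [-2.997, 0.938, 0.004]
force: [0.5, 1.1, -0.6]
width: 0.741
gripper_force: 0.0
```

Run:
```python
from h import *
o=get_obs();C=cam("wrist",o);a=grab_frame("wrist")
print(o["tool_pos"],proj(C,[[.4188,-.347,.022]]))
hsv=cv2.cvtColor(a,cv2.COLOR_RGB2HSV)
w=cv2.inRange(hsv,(0,0,130),(180,60,255))
# rectified top view on plane z=.022, 0.25 mm/px, centred on rough hub (for masks)
N=400;s=.00025;gx=.4188+(N/2-np.arange(N))*s;gy=-.347+(N/2-np.arange(N))*s
G=np.stack(np.meshgrid(gx,gy,indexing="ij"),-1).reshape(-1,2)
uv=proj(C,np.c_[G,np.full(len(G),.022)]).reshape(N,N,2).astype(np.float32)
r=cv2.remap(a,uv[...,0],uv[...,1],1);save("hub.png",np.hstack([cv2.resize(a,(533,400)),r])[:, :933][:, 133:])
cv2.imwrite("rect.png",r[...,::-1])
```

```text
[ 0.41743101 -0.34688023  0.14939119] [[259.74363164 176.67248908]]
```

View pics/hub.png

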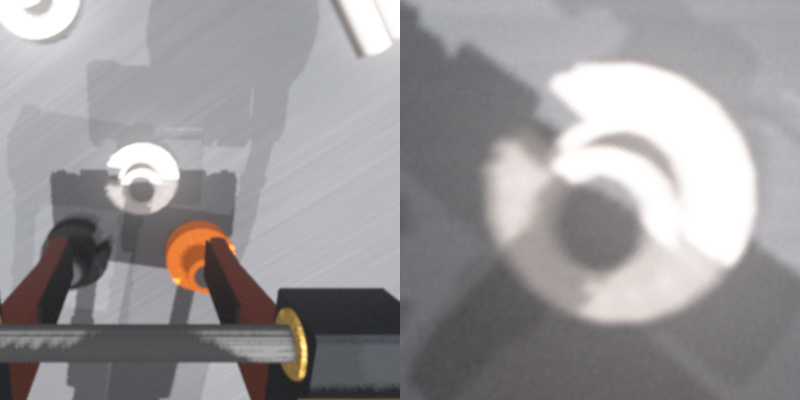

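The wrist view shows the notched hub at about (143,178) in the left panel. In the rectified panel its notch opens to the upper left. I'll fit the rim on the side away from the camera, where no side wall shows, and use the neck as a check.

```bash
cat >> h.py <<'E'
from scipy.optimize import least_squares
def rect(C,a,c,z,N=400,s=.00025):
    gx=c[0]+(N/2-np.arange(N))*s;gy=c[1]+(N/2-np.arange(N))*s
    G=np.stack(np.meshgrid(gx,gy,indexing="ij"),-1).reshape(-1,2)
    uv=proj(C,np.c_[G,np.full(len(G),z)]).reshape(N,N,2).astype(np.float32)
    return cv2.remap(a,uv[...,0],uv[...,1],1)
def hubfit(C,a,c0,z0=0.,tries=4,half=80,s=.00025,N=400):
    c=np.array(c0,float)
    for _ in range(tries):
        g=cv2.GaussianBlur(cv2.cvtColor(rect(C,a,c,z0+.022),cv2.COLOR_RGB2GRAY),(0,0),3).astype(np.float32)
        f=np.array(C[1][:2,3])-c; away=np.degrees(np.arctan2(-f[1],-f[0]))
        th=np.radians(away+np.arange(-half,half+1,2)); rr=np.arange(.025,.040,s)
        dx=np.cos(th)[:,None]*rr;dy=np.sin(th)[:,None]*rr
        pr=cv2.remap(g,(N/2-dy/s).astype(np.float32),(N/2-dx/s).astype(np.float32),1)
        d=-np.diff(pr,axis=1);k=d.argmax(1);ok=d.max(1)>1.2
        p=np.c_[np.cos(th)*rr[k],np.sin(th)*rr[k]][ok]
        q=least_squares(lambda x:np.hypot(*(p-x).T)-.032,[0,0],loss="soft_l1",f_scale=.0008)
        c=c+q.x
    return c,ok.sum(),np.median(np.abs(q.fun))
def notch(C,a,c,z0=0.,s=.00025,N=400):
    g=cv2.cvtColor(rect(C,a,c,z0+.022),cv2.COLOR_RGB2GRAY).astype(np.float32)
    th=np.radians(np.arange(0,360,1)); rr=np.arange(.023,.030,s)
    pr=cv2.remap(g,(N/2-np.sin(th)[:,None]*rr/s).astype(np.float32),(N/2-np.cos(th)[:,None]*rr/s).astype(np.float32),1)
    return pr.mean(1)
E
python3 - <<'E'
from h import *
o=get_obs();C=cam("wrist",o);a=grab_frame("wrist");np.save("w1.npy",a)
r=hubfit(C,a,(.419,-.349));print(r)
p=notch(C,a,r[0]);print(p[::5].round().astype(int).tolist())
E
```

```text
(array([ 0.42043858, -0.34930687]), np.int64(81), np.float64(0.00018518372919162224))
[255, 255, 255, 255, 255, 254, 207, 145, 132, 123, 123, 140, 150, 177, 220, 228, 229, 233, 228, 225, 228, 223, 218, 205, 180, 161, 160, 161, 160, 161, 161, 160, 161, 167, 192, 213, 220, 222, 227, 226, 225, 226, 228, 226, 226, 234, 234, 227, 247, 255, 255, 255, 255, 255, 255, 255, 255, 255, 255, 255, 255, 255, 255, 255, 255, 255, 255, 255, 255, 255, 255, 255]
```

>>> carry_out:
  rows: [0.3, -0.2, -4, 0, 0, 0, 6.5, 0.3, -0.2, -8, 0, 0, 0, 6.5, 0.3, -0.2, -10, 0, 0, 0, 6.5, 0.3, -0.2, -10, 0, 0, 0, 6.5]

```text
clock: 3.2
tool_pos: [0.4211, -0.3468, 0.0506]
tcp_rot: [-3.0, 0.927, 0.004]
force: [-0.7, -1.1, 0.7]
width: 0.741
gripper_force: 0.0
```

Run:
```python
from h import *
o=get_obs();print(o["tool_pos"],o["tcp_rot"],o["width"])
```

```text
[ 0.42108396 -0.34684317  0.05062229] [-3.00013799  0.92749468  0.00377814] 0.7414986923691378
```

>>> carry_out:
  rows: [0, -0.2, -1.5, 0, 0, 0, 6.5, 0, -0.2, -2.4, 0, 0, 0, 6.5, 0, -0.2, -2.4, 0, 0, 0, 4, 0, -0.2, -2.4, 0, 0, 0, 2.5, 0, -0.2, -2.4, 0, 0, 0, 2.5, 0, -0.2, -2.4, 0, 0, 0, 2.5, 0, -0.2, -2.4, 0, 0, 0, 2.5]
  newtons: 35

```text
clock: 4.08
tool_pos: [0.4216, -0.3503, 0.0283]
tcp_rot: [3.0, -0.93, 0.001]
force: [-0.2, -0.4, 1.7]
width: 0.37
gripper_force: 35.0
```

Run:
```python
from h import *
b=grab_frame("side");t=grab_frame("top")
for i in range(5):
    o=get_obs();print(o["tool_pos"],o["tcp_rot"],o["width"]*8.78,o["gripper_force"]);grab_frame("top")
np.save("t2.npy",t)
```

```text
[ 0.42159039 -0.3502631   0.02823375] [ 3.00016576e+00 -9.29600139e-01  1.02292800e-03] 3.2704336351105607 35.00056028366089
[ 0.42159984 -0.35029728  0.02824738] [ 3.00012969e+00 -9.29619301e-01  1.10699938e-03] 3.2261389878489757 35.0005978345871
[ 0.4215987  -0.35030153  0.02825191] [ 3.00012612e+00 -9.29698093e-01  1.12808571e-03] 3.2404454796979154 35.000656843185425
[ 0.42159101 -0.35030494  0.02825372] [ 3.00011766e+00 -9.29614997e-01  1.05216062e-03] 3.2429159958064875 35.000744462013245
[ 0.42162002 -0.35029148  0.0282599 ] [ 3.00014144e+00 -9.29650572e-01  1.16170818e-03] 3.281070481955196 35.00086963176727
```

>>> carry_out:
  rows: [0, 0, 2, 0, 0, 0, 2.5, 0, 0, 6, 0, 0, 0, 2.5, 1.5, 4, 10, 0, 0, 9, 2.5, 3, 8, 12, 0, 0, 18, 2.5, 4.5, 12, 12, 0, 0, 27, 2.5, 6, 16, 12, 0, 0, 36, 2.5, 7.8, 19, 12, 0, 0, 44, 2.5, 7.8, 19, 12, 0, 0, 44, 2.5, 7.8, 19, 12, 0, 0, 44, 2.5]

```text
clock: 5.55
tool_pos: [0.499, -0.1599, 0.1473]
tcp_rot: [-3.13, -0.261, 0.003]
force: [-0.1, 0.1, -5.5]
width: 0.37
gripper_force: 35.0
```

Run:
```python
from h import *
grab_frame("wrist");o=get_obs();C=cam("wrist",o);a=grab_frame("wrist");np.save("w2.npy",a)
print(o["tool_pos"],o["tcp_rot"],o["width"],o["gripper_force"])
tp=o["tool_pos"];z0=tp[2]-.0283
r=hubfit(C,a,tp[:2],z0);print("hub",r,r[0]-tp[:2])
p=notch(C,a,r[0],z0);print(p[::5].round().astype(int).tolist())
n=rect(C,a,(.5006,-.0695),.022,N=400,s=.0003)
h=rect(C,a,r[0],z0+.022)
v=np.hstack([cv2.resize(a,(400,300)),]);save("w2.png",np.hstack([np.vstack([v,np.zeros((100,400,3),np.uint8)]),n]))
cv2.imwrite("pics/h2.png",h[...,::-1])
```

```text
[ 0.49892533 -0.16030148  0.14743282] [-3.13054013e+00 -2.59849264e-01  1.96562599e-03] 0.37092885187547103 34.99159276485443
hub (array([ 0.49619751, -0.15417192]), np.int64(45), np.float64(0.0024660517542753474)) [-0.00272781  0.00612956]
[254, 254, 251, 250, 244, 244, 238, 228, 186, 150, 150, 145, 147, 140, 135, 133, 132, 118, 113, 111, 107, 103, 118, 114, 82, 67, 66, 64, 62, 53, 45, 46, 82, 176, 160, 145, 136, 116, 102, 88, 79, 75, 73, 73, 74, 79, 86, 99, 113, 130, 140, 130, 116, 100, 94, 95, 109, 143, 147, 149, 150, 151, 153, 153, 155, 156, 193, 220, 238, 251, 251, 254]
```

View pics/w2.png

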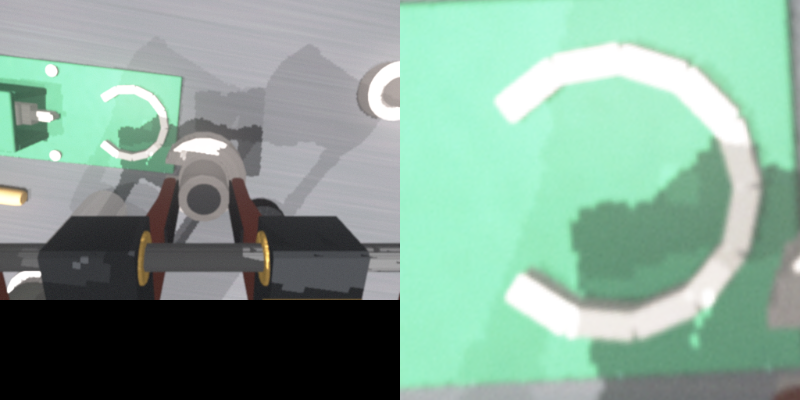

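The nest ring is in clear view on the right, with its gap facing left (jig +y). The held hub hangs between the fingers, which hide most of its rim. I'll fit the ring with edges that aren't confused by its side walls, and take the yaw from the base plate's edges.

```bash
cat > nest.py <<'E'
from h import *
def fit(C,a,c0,dbg=False):
    c=np.array(c0,float);N=480;s=.00025
    for _ in range(5):
        im=cv2.GaussianBlur(rect(C,a,c,.022,N,s),(0,0),2).astype(np.float32)
        g=im[...,0]  # red channel: white ring vs green plate
        f=C[1][:2,3]-c; near=np.arctan2(f[1],f[0])
        P=[];Q=[]
        jy=np.radians(93)
        for t in np.radians(np.arange(0,360,3)):
            if np.cos(t-jy)>np.cos(np.radians(48)): continue
            nr=np.cos(t-near)
            rr=np.arange(.030,.040,s) if nr>.2 else np.arange(.040,.051,s)
            if abs(nr)<.2: continue
            pr=cv2.remap(g,(N/2-np.sin(t)*rr/s).astype(np.float32)[None],(N/2-np.cos(t)*rr/s).astype(np.float32)[None],1)[0]
            d=np.diff(pr)*(1 if nr>0 else -1);k=d.argmax()
            if d[k]>3: (P if nr>0 else Q).append([np.cos(t)*rr[k],np.sin(t)*rr[k]])
        P=np.array(P).reshape(-1,2);Q=np.array(Q).reshape(-1,2)
        q=least_squares(lambda x:np.r_[np.hypot(*(P-x[:2]).T)-x[3],np.hypot(*(Q-x[:2]).T)-x[2]],[0,0,.045,.0355],loss="soft_l1",f_scale=.0007)
        c=c+q.x[:2]
    return c,q.x[2:],len(P),len(Q),np.median(abs(q.fun))
def yaw(C,a):
    hsv=cv2.cvtColor(a,cv2.COLOR_RGB2HSV);g=cv2.inRange(hsv,(60,60,40),(95,255,255));return g
if __name__=="__main__":
    for n,C,f in [("wrist",None,"w2.npy"),("top",cam("top"),"top.npy")]:
        a=np.load(f)
        if C is None: C=cam("wrist",get_obs())
        print(n,fit(C,a,(.501,-.070)))
        # long plate edges on plane .012, robust line fit, mid x via rows of y
        N=1000;s=.0003;c=(.4957,0.02);r=cv2.GaussianBlur(rect(C,a,c,.012,N,s),(0,0),2)
        g=cv2.inRange(cv2.cvtColor(r,cv2.COLOR_RGB2HSV),(60,70,40),(95,255,255))
        for rng in [(-.115,-.075),(-.115,.0),(-.115,.16)]:
            up=[];lo=[]
            for y in np.arange(*rng,.002):
                j=int(N/2-(y-c[1])/s); col=np.nonzero(g[:,j])[0]
                col=col[(col>3)&(col<N-4)]
                if len(col)>50: up.append((y,c[0]+(N/2-col[0])*s)); lo.append((y,c[0]+(N/2-col[-1])*s))
            for nm,p in (("far",up),("near",lo)):
                p=np.array(p,np.float32)
                if len(p)<5: continue
                vx,vy,x0,y0=cv2.fitLine(p,cv2.DIST_HUBER,0,.01,.01).ravel();print(rng,nm,"yaw",np.degrees(np.arctan(-vy/vx)).round(2),"x at y=-.07",(y0+(-.07-x0)*vy/vx).round(4))
E
python3 nest.py
```

```text
wrist (array([ 0.50171327, -0.07279749]), array([0.04329938, 0.03560118]), 53, 25, np.float64(0.0003452307103211441))
(-0.115, -0.075) far yaw 2.92 x at y=-.07 0.5621
(-0.115, -0.075) near yaw 3.22 x at y=-.07 0.4441
(-0.115, 0.0) far yaw 2.76 x at y=-.07 0.5622
(-0.115, 0.0) near yaw 3.13 x at y=-.07 0.4442
(-0.115, 0.16) far yaw 2.85 x at y=-.07 0.5621
(-0.115, 0.16) near yaw 3.08 x at y=-.07 0.4442
top (array([ 0.50126736, -0.07020431]), array([0.04377345, 0.03535835]), 31, 50, np.float64(0.0003875940606612033))
(-0.115, -0.075) far yaw 3.46 x at y=-.07 0.5603
(-0.115, -0.075) near yaw 3.05 x at y=-.07 0.4407
(-0.115, 0.0) far yaw 3.03 x at y=-.07 0.5605
(-0.115, 0.0) near yaw 3.16 x at y=-.07 0.4407
(-0.115, 0.16) far yaw 2.99 x at y=-.07 0.5605
(-0.115, 0.16) near yaw 3.03 x at y=-.07 0.4407
```

>>> carry_out:
  rows: [-2.5, 3.5, 1, 0, 0, 0, 2.5, -4.9, 7, 1, 0, 0, 0, 2.5, -4.9, 7, 1, 0, 0, 0, 2.5, -4.9, 7, 1, 0, 0, 0, 2.5]

```text
clock: 6.15
tool_pos: [0.4505, -0.0907, 0.1579]
tcp_rot: [3.13, 0.26, 0.001]
force: [-0.5, 0.7, -5.8]
width: 0.367
gripper_force: 35.0
```

Run:
```python
from h import *
import nest
grab_frame("wrist");o=get_obs();C=cam("wrist",o);a=grab_frame("wrist");np.save("w3.npy",a)
print(o["tool_pos"],np.degrees(o["tcp_rot"]))
print(nest.fit(C,a,(.5015,-.071)))
n=rect(C,a,(.5015,-.0715),.022,N=400,s=.0003)
tp=o["tool_pos"];h=rect(C,a,tp[:2],tp[2]-.0283+.022)
save("w3.png",np.hstack([n,h]))
```

```text
[ 0.45062562 -0.09085035  0.15778752] [1.79356108e+02 1.48855581e+01 2.08788552e-02]
(array([ 0.5028846 , -0.07291029]), array([0.04438425, 0.03447926]), 46, 36, np.float64(0.0003060218649370526))
```

View pics/w3.png

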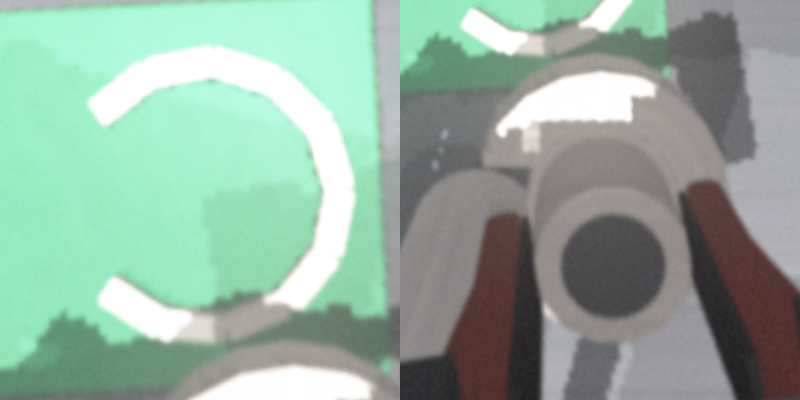

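>>> carry_out:
  rows: [3, 1, 0, 0, 0, 0, 2.5, 5.3, 1.9, -1, 0, 0, 0, 2.5, 5.3, 1.9, -5, 0, 0, 0, 2.5, 5.3, 1.9, -9, 0, 0, 0, 2.5, 5.3, 1.9, -9.5, 0, 0, 0, 2.5, 5.3, 1.9, -9.5, 0, 0, 0, 2.5]

```text
clock: 7.0
tool_pos: [0.5039, -0.0715, 0.0635]
tcp_rot: [3.131, 0.261, 0.0]
force: [1.0, -0.3, -5.2]
width: 0.364
gripper_force: 35.0
```

Run:
```python
from h import *
t=grab_frame("top");o=get_obs();print(o["tool_pos"],np.degrees(o["tcp_rot"]),o["force"])
b=grab_frame("side");C=cam("side")
u,v=proj(C,[[.502,-.072,.03]])[0].astype(int);print(u,v)
i=b[v-65:v+55,u-80:u+80];save("s4.png",cv2.resize(i,(800,600),interpolation=2))
```

```text
[ 0.50456921 -0.07148455  0.0646209 ] [179.33456028  14.96074208   0.21789505] [ 0.67618387  0.72941271 -4.86873891]
257 232
```

View pics/s4.png

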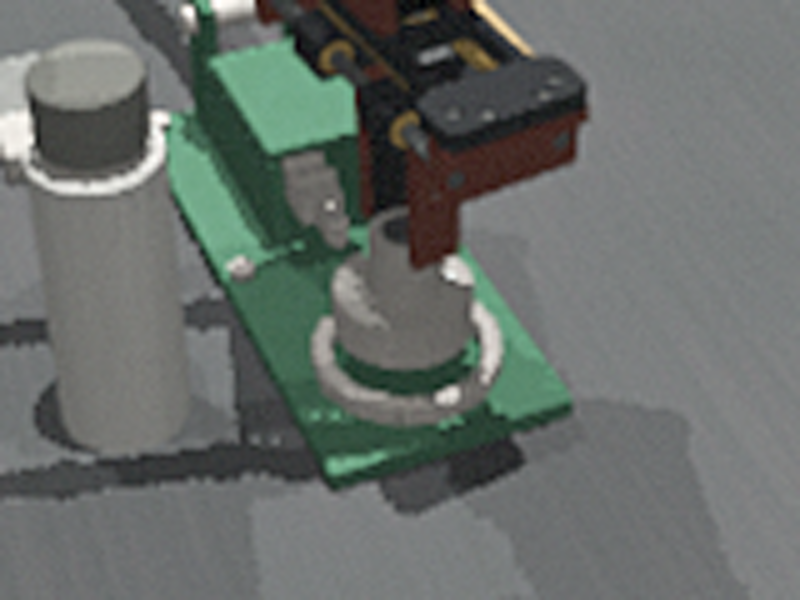

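The hub hangs centred over the nest ring. The hub bottom is near (402,350) and the ring centre near (408,365), and both the can and the housing are clear.

>>> carry_out:
  rows: [-0.1, -0.05, -1, 0, 0, 0, 2.5, -0.1, -0.05, -1.6, 0, 0, 0, 2.5, -0.1, -0.05, -2.1, 0, 0, 0, 2.5, -0.1, -0.05, -2.1, 0, 0, 0, 2.5]

```text
clock: 7.6
tool_pos: [0.502, -0.0716, 0.0418]
tcp_rot: [3.13, 0.262, -0.002]
force: [-1.9, 0.4, -1.8]
width: 0.368
gripper_force: 35.0
```

>>> carry_out:
  rows: [0, 0, -0.2, 0, 0, 0, 2.5, 0, 0, -0.2, 0, 0, 0, 2.5]

```text
clock: 7.85
tool_pos: [0.5023, -0.0716, 0.0417]
tcp_rot: [3.13, 0.262, 0.0]
force: [-7.2, -0.3, 7.9]
width: 0.373
gripper_force: 35.0
```

Run:
```python
from h import *
grab_frame("top");o=get_obs();print(o["tool_pos"],np.degrees(o["tcp_rot"]),o["force"],o["wrist_torque"])
```

```text
[ 0.5023273  -0.0716232   0.04174611] [1.79338247e+02 1.50127163e+01 1.78302847e-02] [-6.79960034 -0.59381856  8.24006873] [ 0.04735201  1.44694016 -0.00770989]
```

>>> carry_out:
  rows: [-0.15, 0, -0.2, 0, 0, 0, 2.5, -0.15, 0, -0.2, 0, 0, 0, 4, -0.15, 0, -0.2, 0, 0, 0, 5.5, -0.15, 0, -0.2, 0, 0, 0, 6.5, -0.15, 0, 2, 0, 0, 0, 6.5, -0.15, 0, 6, 0, 0, 0, 6.5, -0.15, 0, 11, 0, 0, 0, 6.5, -2, -1, 14, 0, 0, 0, 6.5, -2, -1, 14, 0, 0, 0, 6.5]

```text
clock: 9.02
tool_pos: [0.4834, -0.0821, 0.1829]
tcp_rot: [3.129, 0.261, 0.009]
force: [-0.6, 0.7, -0.5]
width: 0.743
gripper_force: 0.0
```

Run:
```python
from h import *
grab_frame("wrist");o=get_obs();C=cam("wrist",o);a=grab_frame("wrist");np.save("w5.npy",a)
tp=o["tool_pos"];print(tp,o["force"])
r=hubfit(C,a,(.502,-.072),.012,half=60);print(r)
p=notch(C,a,r[0],.012);print(p[40:150:3].round().astype(int).tolist())
n=rect(C,a,(.5015,-.0715),.034,N=400,s=.0003)
b=grab_frame("side");i=b[167:287,177:337]
save("w5.png",np.hstack([n,cv2.resize(i,(400,300)).repeat(1,0) if 0 else cv2.resize(i,(400,400))]))
```

```text
[ 0.48303709 -0.08160518  0.18048581] [ 0.27420132  0.04656207 -0.50443793]
(array([ 0.49327853, -0.07300037]), np.int64(61), np.float64(0.0009134568203524526))
[255, 255, 255, 255, 255, 251, 241, 225, 213, 210, 208, 208, 206, 204, 202, 198, 183, 165, 183, 245, 255, 255, 253, 236, 216, 217, 221, 216, 213, 215, 216, 219, 222, 220, 220, 222, 225]
```

View pics/w5.png

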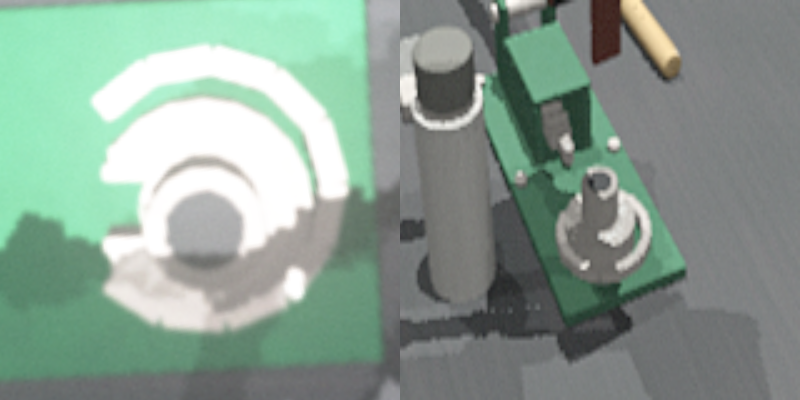

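The hub stands upright: its neck top and flange centre agree to within 1 mm. The notch faces left towards the ram. Next I'll check the notch against the key's line in a plane view at their common height.

Run:
```python
from h import *
o=get_obs();C=cam("wrist",o);a=np.load("w5.npy")
n=rect(C,a,(.4995,-.03),.032,N=640,s=.0002)
# derotate by the jig yaw 3 deg, so the ram's line is horizontal
M=cv2.getRotationMatrix2D((320,320),3.0,1);n=cv2.warpAffine(n,M,(640,640));n=n[80:560]
for r in range(20,480,20): cv2.line(n,(0,r),(8 if r%100 else 20,r),(255,0,0),1)
save("w6.png",n)
```

View pics/w6.png

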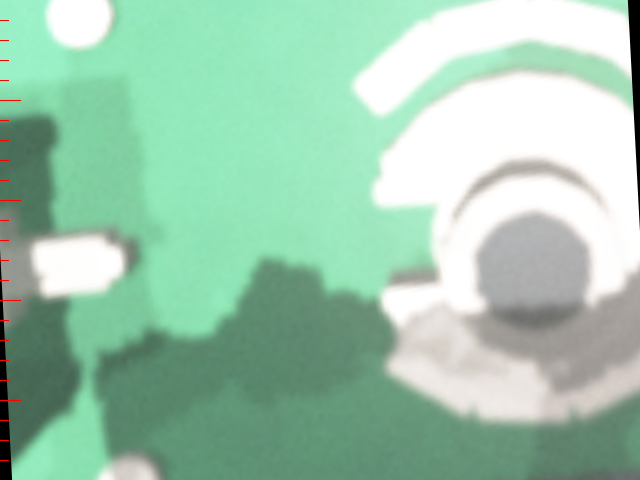

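The derotation went the wrong way, so lines here tilt by twice the yaw. Carrying the key's line from row 270 at column 75 across to column 400 puts it near row 236. The notch centre is near row 247, so the hub sits about 2 mm too far towards -x. That is inside the nest's play, but I'll regrasp and nudge it +x.

>>> carry_out:
  rows: [1.8, 1, -5, 0, 0, 0, 6.5, 1.8, 1, -9, 0, 0, 0, 6.5, 1.8, 1, -12, 0, 0, 0, 6.5, 1.8, 1, -13.7, 0, 0, 0, 6.5, 1.8, 1, -13.7, 0, 0, 0, 4.2, 1.8, 1, -13.7, 0, 0, 0, 2.5, 1.8, 1, -13.7, 0, 0, 0, 2.5, 1.8, 1, -13.7, 0, 0, 0, 2.5]
  newtons: 20

```text
clock: 10.18
tool_pos: [0.5013, -0.0718, 0.0441]
tcp_rot: [3.13, 0.262, 0.004]
force: [-0.0, -0.2, 2.4]
width: 0.364
gripper_force: 20.0
```

Run:
```python
from h import *
o=get_obs();print(o["tool_pos"],np.degrees(o["tcp_rot"]),o["force"],o["width"])
```

```text
[ 0.50133888 -0.07178248  0.04410551] [179.31253923  15.00082998   0.2162283 ] [-0.01681961 -0.16852511  2.4473667 ] 0.3643797540633006
```

>>> carry_out:
  rows: [0.1, 0, 0.1, 0, 0, 0, 2.5, 0.2, 0, 0.1, 0, 0, 0, 2.5, 0.25, 0, 0.1, 0, 0, 0, 2.5, 0.25, 0, 0, 0, 0, 0, 2.5, 0.25, 0, 0, 0, 0, 0, 2.5]

```text
clock: 10.8
tool_pos: [0.5022, -0.0717, 0.0442]
tcp_rot: [3.13, 0.262, -0.003]
force: [-9.4, -2.0, 10.2]
width: 0.361
gripper_force: 20.0
```

Run:
```python
from h import *
grab_frame("wrist");o=get_obs();print(o["tool_pos"],np.degrees(o["tcp_rot"]),o["force"],o["wrist_torque"])
C=cam("wrist",o);a=grab_frame("wrist");np.save("w7.npy",a);print(C[1][:3,3])
for nm,A,CC in (("now",a,C),):
  for y in (-.065,-.073,-.080):
    x=np.arange(.518,.552,.001);P=np.c_[x,np.full(len(x),y+.0),np.full(len(x),.022)]
    uv=proj(CC,P).astype(np.float32);v=cv2.remap(A,uv[:,0][None],uv[:,1][None],1)[0].astype(int)
    print(y,(v[:,1]-v[:,0]).tolist(),v[:,0].tolist())
```

```text
[ 0.50216025 -0.07167713  0.04417806] [ 1.79350986e+02  1.49962571e+01 -1.48322821e-01] [-8.50578131 -0.69121529 10.0564784 ] [-0.1914146   1.70927345 -0.03381312]
[ 0.57975958 -0.05886828  0.22684554]
-0.065 [-5, -7, -1, 0, 0, 0, 0, 0, 0, 0, -5, -4, -4, -4, 7, 41, 58, 60, 56, 14, 0, 0, 0, 0, 0, 0, 0, 0, -4, 33, 64, 67, 66, 69, 69] [183, 223, 255, 255, 255, 255, 255, 255, 255, 255, 244, 181, 175, 177, 177, 173, 168, 167, 173, 233, 255, 255, 255, 255, 255, 255, 255, 255, 234, 171, 170, 176, 177, 173, 173]
-0.073 [-1, 0, 0, 0, 0, 0, 0, 0, 0, 0, 0, -1, -4, -5, -5, 3, 40, 58, 60, 60, 35, -1, 0, 0, 0, 0, 0, 0, 0, -1, 11, 52, 68, 68, 68] [255, 255, 255, 255, 255, 255, 255, 255, 255, 255, 255, 250, 197, 179, 182, 181, 172, 170, 168, 167, 203, 255, 255, 255, 255, 255, 255, 255, 255, 250, 189, 166, 163, 172, 174]
-0.08 [-8, -6, -9, -8, -7, -7, -4, 0, 0, 0, -2, -5, -4, -7, 3, 41, 59, 60, 60, 31, 0, 0, 0, 0, 0, 0, 0, 0, -4, 19, 61, 66, 67, 69, 69] [180, 183, 194, 196, 209, 217, 250, 255, 255, 255, 251, 191, 176, 179, 178, 168, 166, 167, 166, 207, 254, 255, 255, 255, 255, 255, 255, 255, 250, 186, 160, 160, 163, 171, 172]
```

>>> carry_out:
  rows: [0, 0, 0.3, 0, 0, 0, 2.5, 0, 0, 0.5, 0, 0, 0, 2.5, 0, 0, 0.5, 0, 0, 0, 2.5]
  newtons: 30

```text
clock: 11.28
tool_pos: [0.5031, -0.0709, 0.0476]
tcp_rot: [-3.13, -0.263, -0.0]
force: [0.4, 3.3, 0.2]
width: 0.286
gripper_force: 1.4
```

```bash
cat > gap.py <<'E'
from h import *
grab_frame("wrist");o=get_obs();print(o["tool_pos"],np.degrees(o["tcp_rot"]),o["force"])
C=cam("wrist",o);a=grab_frame("wrist");np.save("w8.npy",a);print(C[1][:3,3])
for y in (-.073,-.080):
    x=np.arange(.518,.552,.001);P=np.c_[x,np.full(len(x),y+.0),np.full(len(x),.022)]
    uv=proj(C,P).astype(np.float32);v=cv2.remap(a,uv[:,0][None],uv[:,1][None],1)[0].astype(int)
    print(y,(v[:,1]-v[:,0]).tolist(),v[:,0].tolist())
E
python3 gap.py
```

```text
[ 0.50303574 -0.07088947  0.04750883] [-1.79315394e+02 -1.50467200e+01  4.95295369e-03] [-0.69019783  2.46975394  0.56664935]
[ 0.58035774 -0.05830607  0.23030879]
-0.073 [0, 0, 0, 0, 0, 0, 0, 0, 0, 0, 0, -5, -5, -3, -7, 2, 33, 57, 61, 61, 39, 2, 0, 0, 0, 0, 0, 0, 0, -3, 13, 56, 67, 69, 68] [255, 255, 255, 255, 255, 255, 255, 255, 255, 255, 255, 235, 186, 180, 182, 178, 175, 169, 167, 167, 198, 252, 255, 255, 255, 255, 255, 255, 255, 250, 192, 163, 165, 172, 175]
-0.08 [-6, -6, -7, -7, -5, -6, -5, -7, -3, 0, -2, -7, -6, -7, -5, 20, 57, 62, 58, 17, 0, 0, 0, 0, 0, 0, 0, 0, -1, 21, 60, 66, 67, 69, 68] [181, 181, 185, 185, 182, 182, 181, 208, 251, 255, 255, 207, 176, 181, 177, 163, 161, 164, 170, 229, 255, 255, 255, 255, 255, 255, 255, 255, 252, 191, 162, 159, 158, 156, 164]
```

Run:
```python
from h import *
b=grab_frame("side");o=get_obs();print(o["width"],o["gripper_force"],o["force"])
a=np.load("w8.npy");i=b[167:287,187:347]
save("last.png",np.vstack([np.hstack([cv2.resize(i,(400,300),interpolation=2),cv2.resize(a,(400,300))]),np.hstack([cv2.resize(a[100:340,130:390],(400,300)),cv2.resize(b[195:255,225:305],(400,300),interpolation=2)])]))
```

```text
0.2865008158507123 1.5393034368753433 [0.03434423 2.96101551 0.51913375]
```

View pics/last.png

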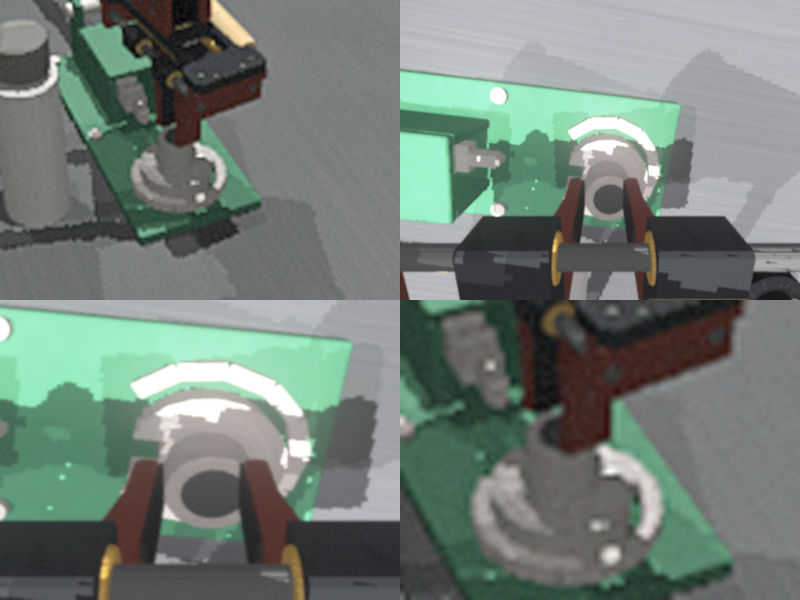

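The fingers still straddle the neck, with the hub on the -x side of the nest. They probably gripped too near the neck's top rim and slid off as they lifted. I'll open and regrip lower.

>>> carry_out:
  rows: [0, 0, 0, 0, 0, 0, 5, -0.2, -0.1, 0, 0, 0, 0, 6.5, -0.2, -0.1, -0.5, 0, 0, 0, 6.5, -0.2, -0.1, -1, 0, 0, 0, 6.5, -0.2, -0.1, -1, 0, 0, 0, 6.5]
  newtons: 35

```text
clock: 12.05
tool_pos: [0.5005, -0.0724, 0.0369]
tcp_rot: [-3.13, -0.262, 0.002]
force: [0.1, 0.6, -0.7]
width: 0.736
gripper_force: 0.0
```

```bash
python3 gap.py
```

```text
[ 0.50074433 -0.07241846  0.03730313] [-1.79364679e+02 -1.50154971e+01  6.39627091e-02] [ 0.75082344 -0.05521483 -0.1210627 ]
[ 0.57817851 -0.05970709  0.22004707]
-0.073 [-2, 0, 0, 0, 0, 0, 0, 0, 0, 0, 0, -1, -6, -4, -6, -5, 16, 53, 58, 58, 33, 0, 0, 0, 0, 0, 0, 0, 0, 0, 15, 56, 67, 67, 68] [252, 255, 255, 255, 255, 255, 255, 255, 255, 255, 255, 253, 203, 177, 179, 180, 176, 166, 165, 166, 201, 254, 255, 255, 255, 255, 255, 255, 255, 255, 194, 172, 170, 170, 170]
-0.08 [0, 0, 0, 0, 0, 0, 0, 0, 0, 0, -1, -7, -6, -6, -3, 21, 52, 57, 58, 30, 0, 0, 0, 0, 0, 0, 0, 0, -3, 20, 59, 66, 67, 68, 69] [255, 255, 255, 255, 255, 255, 255, 255, 255, 255, 254, 215, 178, 179, 179, 174, 166, 165, 165, 203, 254, 255, 255, 255, 255, 255, 255, 255, 248, 178, 160, 164, 170, 169, 168]
```

>>> carry_out:
  rows: [0, 0, 0, 0, 0, 0, 4, 0, 0, 0, 0, 0, 0, 2.5, 0, 0, 0, 0, 0, 0, 2.5, 0, 0, 0, 0, 0, 0, 2.5, 0, 0, 0.2, 0, 0, 0, 2.5, 0, 0, 0.4, 0, 0, 0, 2.5, 0, 0, 0.4, 0, 0, 0, 2.5]
  newtons: 35

```text
clock: 13.02
tool_pos: [0.5007, -0.0725, 0.0413]
tcp_rot: [-3.131, -0.262, 0.001]
force: [-0.0, -0.2, -5.3]
width: 0.37
gripper_force: 35.0
```

```bash
python3 gap.py
```

```text
[ 0.50074217 -0.07242389  0.04132978] [-1.79366762e+02 -1.50148966e+01  6.63212240e-02] [ 0.29894824  0.24960749 -4.65980646]
[ 0.57818069 -0.05970632  0.22407145]
-0.073 [0, 0, 0, 0, 0, 0, 0, 0, 0, 0, -1, -6, -6, -5, -4, 10, 49, 59, 57, 58, 38, 1, 0, 0, 0, 0, 0, 0, 0, 0, 19, 59, 67, 68, 68] [255, 255, 255, 255, 255, 255, 255, 255, 255, 255, 251, 203, 181, 181, 182, 174, 169, 168, 171, 169, 199, 253, 255, 255, 255, 255, 255, 255, 255, 254, 201, 175, 174, 175, 174]
-0.08 [0, 0, 0, 0, 0, 0, 0, 0, 0, -1, -5, -5, -6, -7, 11, 40, 58, 59, 58, 22, 0, 0, 0, 0, 0, 0, 0, 0, -2, 18, 60, 69, 69, 70, 70] [255, 255, 255, 255, 255, 255, 255, 255, 255, 255, 214, 178, 180, 182, 174, 158, 164, 168, 168, 221, 255, 255, 255, 255, 255, 255, 255, 255, 250, 189, 162, 167, 172, 171, 171]
```

>>> carry_out:
  rows: [0.12, 0, 0, 0, 0, 0, 2.5, 0.23, 0, 0, 0, 0, 0, 2.5, 0.23, 0, 0, 0, 0, 0, 2.5, 0.23, 0, -0.2, 0, 0, 0, 2.5, 0.23, 0, -0.35, 0, 0, 0, 2.5, 0.23, 0, -0.35, 0, 0, 0, 2.5]

```text
clock: 13.88
tool_pos: [0.5032, -0.0724, 0.038]
tcp_rot: [-3.131, -0.262, 0.0]
force: [0.8, -1.1, -4.6]
width: 0.374
gripper_force: 35.0
```

```bash
python3 gap.py
```

```text
[ 0.50319814 -0.0723866   0.03811107] [-1.79368457e+02 -1.50178075e+01  2.11978728e-02] [-0.35838333 -0.53059614 -6.70701404]
[ 0.58054434 -0.05966824  0.2208914 ]
-0.073 [-7, -9, -2, 0, 0, 0, 0, 0, 0, 0, 0, 0, 0, 0, -6, -4, -4, -5, 9, 46, 37, 1, 0, 0, 0, 0, 0, 0, 0, -3, 10, 50, 70, 71, 72] [182, 212, 253, 255, 255, 255, 255, 255, 255, 255, 255, 255, 255, 255, 218, 171, 176, 181, 177, 169, 199, 253, 255, 255, 255, 255, 255, 255, 255, 254, 186, 161, 157, 166, 169]
-0.08 [-7, -9, -2, 0, 0, 0, 0, 0, 0, 0, 0, 0, 0, -6, -6, -4, -5, 9, 48, 20, 0, 0, 0, 0, 0, 0, 0, 0, -2, 18, 60, 68, 68, 70, 72] [181, 210, 253, 255, 255, 255, 255, 255, 255, 255, 255, 255, 255, 234, 182, 180, 179, 178, 169, 223, 255, 255, 255, 255, 255, 255, 255, 255, 249, 180, 160, 156, 157, 166, 169]
```

>>> carry_out:
  rows: [0, 0, -0.06, 0, 0, 0, 2.5, 0, 0, -0.06, 0, 0, 0, 4, 0, 0, -0.06, 0, 0, 0, 5.5, 0, 0, -0.06, 0, 0, 0, 6.5, 0, 0, 3, 0, 0, 0, 6.5, 0, 0, 8, 0, 0, 0, 6.5, 0, 0, 14, 0, 0, 0, 6.5, -2, 0, 15, 0, 0, 0, 6.5, -2, 0, 15, 0, 0, 0, 6.5]

```text
clock: 15.1
tool_pos: [0.4837, -0.0726, 0.1904]
tcp_rot: [3.129, 0.262, 0.006]
force: [0.9, -0.8, -0.2]
width: 0.738
gripper_force: 0.0
```

```bash
cat > key.py <<'E'
from h import *
grab_frame("wrist");o=get_obs();C=cam("wrist",o);a=grab_frame("wrist");np.save("w9.npy",a)
print(o["tool_pos"],C[1][:3,3])
c=np.array([.5025,-.0728]);yaw=np.radians(3.);ex=np.array([np.cos(yaw),np.sin(yaw)]);ey=np.array([-ex[1],ex[0]])
def line(yj,z,lo,hi):
    x=np.arange(lo,hi,.0005);P=c+yj*ey+x[:,None]*ex;uv=proj(C,np.c_[P,np.full(len(x),z)]).astype(np.float32)
    return x,cv2.remap(a,uv[:,0][None],uv[:,1][None],1)[0].astype(int)
for yj,z in ((.024,.034),(.027,.034),(.075,.031),(.080,.031),(.085,.031)):
    x,v=line(yj,z,-.016,.0165);print(yj,(v[::2,1]-v[::2,0]).tolist(),v[::2,0].tolist())
print("hub profile")
for yj in (0,-.008):
    x,v=line(yj,.022,.02,.048);print((v[::2,1]-v[::2,0]).tolist())
E
python3 key.py
```

```text
[ 0.48357197 -0.07247913  0.18867059] [ 0.56057039 -0.05970544  0.37159262]
0.024 [-6, -7, -6, -5, -2, 0, 0, 0, -3, -4, 2, 16, 41, 61, 69, 69, 69, 68, 68, 69, 70, 68, 69, 69, 48, 12, 1, 0, 0, 0, 0, 0, 0] [221, 217, 218, 231, 249, 255, 255, 255, 244, 197, 164, 156, 153, 155, 159, 162, 164, 165, 165, 164, 164, 166, 166, 166, 192, 239, 254, 255, 255, 255, 255, 255, 255]
0.027 [-2, -3, -5, -2, 0, 0, 0, 0, -5, -4, 0, 15, 42, 65, 70, 69, 72, 68, 70, 70, 71, 69, 71, 70, 59, 18, 0, 0, 0, 0, 0, -1, 0] [204, 210, 225, 251, 255, 255, 255, 255, 254, 203, 161, 157, 159, 159, 157, 162, 159, 162, 162, 163, 160, 163, 161, 163, 178, 230, 255, 255, 255, 255, 255, 255, 253]
0.075 [58, 65, 76, 82, 83, 84, 83, 82, 83, 82, 85, 84, 85, 86, 87, 86, 86, 84, 83, 81, 79, 76, 78, 82, 82, 85, 86, 86, 86, 85, 85, 85, 84] [98, 113, 125, 136, 139, 138, 139, 144, 143, 143, 141, 142, 140, 140, 139, 140, 142, 143, 139, 131, 130, 127, 127, 131, 139, 142, 143, 145, 145, 145, 146, 146, 147]
0.08 [58, 71, 77, 75, 73, 73, 75, 75, 76, 77, 76, 76, 76, 74, 72, 69, 62, 54, 48, 45, 50, 61, 73, 75, 76, 77, 77, 78, 79, 80, 79, 77, 78] [99, 113, 119, 122, 124, 125, 125, 126, 126, 125, 124, 124, 125, 126, 124, 121, 119, 116, 111, 109, 115, 122, 124, 127, 127, 126, 128, 127, 128, 126, 126, 127, 126]
0.085 [46, 55, 63, 73, 76, 77, 77, 76, 78, 76, 76, 65, 38, 4, -1, 0, 0, 0, -1, -3, -2, 4, 17, 38, 62, 75, 79, 78, 79, 78, 78, 77, 76] [83, 94, 111, 118, 123, 122, 121, 124, 122, 124, 124, 137, 167, 227, 255, 255, 255, 255, 255, 245, 189, 143, 133, 131, 131, 127, 126, 128, 127, 126, 125, 126, 127]
hub profile
[0, 0, 0, 0, 0, 0, 0, 0, 0, 0, 0, -2, 8, 38, 48, 22, 3, 0, 0, 0, 0, 0, 0, 0, 1, 20, 62, 70]
[0, 0, 0, 0, 0, 0, 0, 0, 0, 0, -3, 11, 41, 49, 22, 2, 0, 0, 0, 0, 0, 0, 0, 0, 5, 41, 66, 70]
```

The fits agree: notch centre +0.6 mm and key centre about +0.1 to +0.5 mm off the jig axis, so the hub is seated and lined up. Now on to the lever.

>>> carry_out:
  rows: [0, 0, 5, 0, 0, 0, 3, 0, 3, 8.5, 0, 0, 0, 0, 0, 9, 8.5, 0, 0, 0, 0, 0, 15, 8.5, 0, 0, 0, 0, 0, 21, 8.5, 0, 0, 0, 0, 0, 27, 8.5, 0, 0, 0, 0, 0.1, 32, 8.5, 0, 0, 0, 0, 0.1, 34.4, 7, 0, 0, 0, 0, 0.1, 34.4, 5.6, 0, 0, 0, 0, 0.1, 34.4, 5.6, 0, 0, 0, 0]

```text
clock: 16.45
tool_pos: [0.4838, 0.2707, 0.2414]
tcp_rot: [3.129, 0.261, -0.007]
force: [-0.0, -0.0, -0.3]
width: 0.007
gripper_force: 0.0
```

```bash
cat > lev.py <<'E'
from h import *
# ram tip and lever from the side camera: tip found along the jig axis on the key's top plane
def look(c=np.array([.5025,-.0728]),yaw=np.radians(3.)):
    o=get_obs();a=grab_frame("side");C=cam("side")
    ey=np.array([-np.sin(yaw),np.cos(yaw)])
    y=np.arange(.02,.10,.002);P=np.c_[c+y[:,None]*ey,np.full(len(y),.031)]
    uv=proj(C,P).astype(np.float32);v=cv2.remap(a,uv[:,0][None],uv[:,1][None],1)[0].astype(int)
    print(o["clock"],o["tool_pos"].round(4),o["force"].round(1),"green-red along axis 20..98mm:",(v[:,1]-v[:,0]).tolist())
    return a,C
if __name__=="__main__": look()
E
python3 lev.py
python3 - <<'E'
from h import *
a=np.load("side.npy");C=cam("side");t=np.load("top.npy");T=cam("top")
# lever centre line at the start: black grip centroid in both views -> nearest point of rays
from numpy.linalg import lstsq
u=[]
for im,CC in((a,C),(t,T)):
    q=np.array([.5025-.019,.2897,.2136]);p=proj(CC,q)[0];d=cv2.inRange(im,(0,0,0),(35,35,35));n,l,st,ce=cv2.connectedComponentsWithStats(d)
    k=[i for i in range(1,n) if st[i,4]>60 and np.hypot(*(ce[i]-p))<30];print(p,[(ce[i].round(1).tolist(),st[i,4]) for i in k])
    if k: u.append(ray(CC,[ce[max(k,key=lambda i:st[i,4])]]))
if len(u)==2:
    (o1,d1),(o2,d2)=u;s=lstsq(np.c_[d1[0],-d2[0]],o2-o1,rcond=None)[0];print(o1+s[0]*d1[0],o2+s[1]*d2[0])
E
```

```text
16.45 [0.4838 0.2707 0.2414] [-0.  -0.  -0.3] green-red along axis 20..98mm: [0, 0, -2, -4, -4, -3, -5, -5, -6, -5, -5, 2, 12, 28, 43, 54, 56, 56, 54, 53, 52, 51, 52, 52, 44, 34, 23, 13, 4, -5, -7, -4, -2, -1, -1, -2, -3, -3, -3, -3]
[204.13296737  99.6870593 ] []
[128.37256226 193.57753789] [([132.4, 196.6], np.int32(72))]
```

>>> carry_out:
  rows: [0, 0.5, -1.4, 0, 0, 0, 0, 0, 1.6, -3.8, 0, 0, 0, 0, 0, 2.8, -6.4, 0, 0, 0, 0, -0.1, 3.8, -9, 0, 0, 0, 0, -0.2, 4.4, -11.6, 0, 0, 0, 0, -0.2, 4.9, -14, 0, 0, 0, 0, -0.2, 5.3, -15.6, 0, 0, 0, 0, -0.2, 5.5, -16.2, 0, 0, 0, 0, -0.2, 5.5, -16.2, 0, 0, 0, 0]

```text
clock: 17.62
tool_pos: [0.4836, 0.3261, 0.0838]
tcp_rot: [-3.13, -0.26, -0.006]
force: [-0.1, -2.8, 8.0]
width: 0.007
gripper_force: 3.8
```

```bash
python3 lev.py
```

```text
17.625 [0.4836 0.3261 0.0838] [-0.1 -2.8  8. ] green-red along axis 20..98mm: [-1, -1, -2, -2, -3, -4, -4, -4, -6, -5, -5, 3, 14, 31, 45, 53, 53, 44, 31, 19, 11, 6, -1, -7, -5, -5, -4, -3, -3, -2, -2, -3, -3, -3, -4, -3, -3, -3, -4, -3]
```

>>> carry_out:
  rows: [0, 0, -0.4, 0, 0, 0, 0, 0, 0, -0.7, 0, 0, 0, 0]

```text
clock: 17.92
tool_pos: [0.4836, 0.3266, 0.0777]
tcp_rot: [-3.129, -0.26, -0.007]
force: [-1.3, -0.9, 9.7]
width: 0.004
gripper_force: 4.5
```

>>> carry_out:
  rows: [0, 0, -0.3, 0, 0, 0, 0, 0, 0, -0.4, 0, 0, 0, 0]

```text
clock: 18.18
tool_pos: [0.4836, 0.3268, 0.0737]
tcp_rot: [-3.128, -0.26, -0.007]
force: [-0.8, 0.0, 9.5]
width: 0.003
gripper_force: 4.5
```

>>> carry_out:
  rows: [0, 0, -0.3, 0, 0, 0, 0, 0, 0, -0.5, 0, 0, 0, 0, 0, 0, -0.5, 0, 0, 0, 0]

```text
clock: 18.55
tool_pos: [0.4836, 0.327, 0.0688]
tcp_rot: [-3.128, -0.26, -0.007]
force: [-1.0, 1.2, 9.8]
width: 0.007
gripper_force: 4.5
```

```bash
python3 lev.py
```

```text
18.55 [0.4836 0.327  0.0688] [-1.   1.2  9.8] green-red along axis 20..98mm: [-3, -2, -2, -3, -3, -4, -4, -5, -6, -6, -5, 2, 13, 30, 45, 50, 44, 32, 19, 7, 0, -2, -4, -4, -3, -2, -3, -3, -3, -3, -3, -3, -3, -3, -3, -3, -4, -4, -4, -3]
```

>>> carry_out:
  rows: [0, 0, -0.3, 0, 0, 0, 0, 0, 0, -0.5, 0, 0, 0, 0, 0, 0, -0.5, 0, 0, 0, 0]

```text
clock: 18.98
tool_pos: [0.4836, 0.3271, 0.0639]
tcp_rot: [-3.128, -0.26, -0.007]
force: [-2.1, 1.0, 9.9]
width: 0.007
gripper_force: 4.6
```

Run:
```python
import lev;from h import *
a,C=lev.look()
o=get_obs();tp=o["tool_pos"]
# dark grip line in side view: pixels near projected grip, compare with predicted lever at several angles
n=np.array([.5025,-.0728]);ey=np.array([-np.sin(.0524),np.cos(.0524)])
hsv=cv2.cvtColor(a,cv2.COLOR_RGB2HSV)
for th in (-2,-6,-10):
    t=np.radians(th);r=np.array([.11,.14,.16,.22,.235,.245,.255,.265]);P=np.c_[n+(.11+.1+r*np.cos(t))[:,None]*ey,.085+r*np.sin(t)]
    uv=proj(C,P);out=[]
    for p in uv:
        v=a[int(p[1])-7:int(p[1])+8,int(p[0])].sum(1)//3;out.append(v.tolist())
    print(th,uv.round().astype(int).tolist())
    if th==-6: print(out)
cv2.imwrite("lev.png",a[...,::-1])
```

```text
18.975 [0.4836 0.3271 0.0639] [-2.1  1.   9.9] green-red along axis 20..98mm: [-2, -2, -3, -4, -4, -4, -5, -6, -7, -5, -4, 3, 13, 29, 43, 50, 45, 34, 19, 7, -1, -4, -5, -3, -3, -3, -3, -3, -3, -2, -2, -3, -3, -3, -3, -3, -4, -4, -3, -3]
-2 [[213, 149], [210, 145], [207, 142], [201, 134], [200, 132], [199, 131], [198, 129], [197, 128]]
-6 [[213, 152], [210, 148], [208, 146], [202, 139], [201, 137], [200, 136], [199, 135], [198, 134]]
[[67, 49, 72, 87, 82, 172, 217, 202, 188, 171, 145, 113, 90, 94, 87], [13, 21, 27, 35, 79, 110, 100, 100, 89, 86, 102, 113, 118, 107, 53], [19, 6, 19, 23, 25, 16, 25, 24, 41, 53, 36, 47, 92, 119, 115], [43, 46, 47, 42, 43, 49, 35, 26, 17, 24, 11, 33, 81, 120, 122], [80, 88, 54, 28, 32, 27, 25, 23, 20, 14, 39, 83, 109, 119, 127], [117, 124, 111, 62, 11, 26, 23, 10, 23, 4, 33, 84, 120, 129, 126], [128, 131, 131, 126, 99, 41, 0, 11, 2, 13, 29, 87, 122, 126, 126], [129, 128, 131, 131, 126, 99, 41, 0, 11, 2, 13, 29, 87, 122, 126]]
-10 [[213, 154], [210, 151], [208, 149], [203, 143], [201, 142], [201, 141], [200, 140], [199, 139]]
```

>>> carry_out:
  rows: [0, 0, -0.3, 0, 0, 0, 0, 0, 0, -0.4, 0, 0, 0, 0, 0, 0, -0.4, 0, 0, 0, 0]

```text
clock: 19.4
tool_pos: [0.4836, 0.327, 0.0599]
tcp_rot: [-3.128, -0.26, -0.007]
force: [-1.2, 1.2, 9.5]
width: 0.005
gripper_force: 4.6
```

Run:
```python
import lev;from h import *
a,C=lev.look();b=cv2.imread("lev.png")[...,::-1]
for u in (198,199,200,201): print(u,[int(x) for x in b[124:148,u].mean(1)],[int(x) for x in a[124:148,u].mean(1)])
```

```text
19.4 [0.4836 0.327  0.0599] [-1.2  1.2  9.5] green-red along axis 20..98mm: [-2, -3, -2, -3, -4, -4, -5, -5, -5, -5, -5, 3, 14, 31, 43, 44, 37, 27, 17, 7, -2, -5, -5, -5, -4, -4, -4, -3, -2, -3, -3, -3, -3, -3, -4, -3, -3, -3, -3, -2]
198 [129, 128, 129, 128, 131, 131, 126, 99, 41, 0, 11, 2, 13, 29, 87, 122, 126, 126, 124, 122, 121, 126, 109, 50] [123, 131, 128, 128, 130, 128, 130, 129, 127, 99, 42, 2, 8, 12, 34, 86, 120, 131, 124, 121, 122, 123, 106, 50]
199 [110, 109, 111, 116, 117, 124, 111, 62, 11, 26, 23, 10, 23, 4, 33, 84, 120, 129, 126, 122, 124, 128, 110, 47] [91, 110, 112, 117, 116, 120, 122, 133, 113, 37, 13, 21, 15, 19, 9, 28, 86, 122, 128, 126, 124, 126, 106, 54]
200 [26, 36, 57, 71, 67, 80, 88, 54, 28, 32, 27, 25, 23, 20, 14, 39, 83, 109, 119, 127, 125, 124, 101, 54] [27, 37, 60, 68, 68, 80, 90, 105, 95, 18, 26, 29, 26, 28, 19, 13, 14, 77, 111, 121, 129, 126, 103, 51]
201 [43, 39, 39, 33, 35, 34, 33, 37, 45, 41, 40, 37, 36, 27, 16, 23, 2, 26, 81, 119, 128, 122, 104, 74] [39, 39, 36, 32, 32, 34, 31, 35, 36, 35, 44, 43, 34, 30, 16, 20, 0, 17, 34, 82, 122, 126, 108, 78]
```

>>> carry_out:
  rows: [0, 0, -0.3, 0, 0, 0, 0, 0, 0, -0.6, 0, 0, 0, 0, 0, 0, -0.6, 0, 0, 0, 0]

```text
clock: 19.82
tool_pos: [0.4838, 0.3271, 0.0566]
tcp_rot: [-3.128, -0.26, -0.009]
force: [-4.9, -2.7, 19.8]
width: 0.007
gripper_force: 9.7
```

```bash
python3 lev.py
```

```text
19.825 [0.4838 0.3271 0.0566] [-4.9 -2.7 19.8] green-red along axis 20..98mm: [-2, -1, -2, -3, -4, -4, -5, -6, -6, -5, -4, 3, 15, 32, 44, 44, 36, 24, 11, -1, -6, -4, -4, -4, -4, -4, -3, -3, -3, -3, -3, -3, -3, -3, -3, -3, -3, -4, -4, -4]
```

>>> carry_out:
  rows: [0, -0.1, 2, 0, 0, 0, 0, 0, -0.4, 4.5, 0, 0, 0, 0, 0, -0.9, 7.2, 0, 0, 0, 0, 0, -1.6, 10, 0, 0, 0, 0, 0.1, -2.6, 12.8, 0, 0, 0, 0, 0.2, -3.8, 15.6, 0, 0, 0, 0, 0.2, -4.9, 18, 0, 0, 0, 0, 0.2, -5.5, 19.3, 0, 0, 0, 0, 0.2, -5.5, 19.5, 0, 0, 0, 0]

```text
clock: 21.0
tool_pos: [0.4847, 0.2713, 0.2469]
tcp_rot: [-3.13, -0.261, -0.002]
force: [-0.1, -0.3, 0.2]
width: 0.009
gripper_force: 0.0
```

```bash
python3 lev.py
```

```text
21.0 [0.4847 0.2713 0.2469] [-0.1 -0.3  0.2] green-red along axis 20..98mm: [-1, -3, -3, -2, -3, -4, -4, -5, -5, -5, -3, 4, 14, 31, 43, 43, 35, 23, 11, 1, -5, -4, -3, -5, -5, -5, -4, -3, -3, -2, -3, -4, -4, -4, -3, -3, -3, -3, -4, -3]
```

>>> carry_out:
  rows: [0, 0.5, -1.5, 0, 0, 0, 0, 0, 1.6, -4, 0, 0, 0, 0, 0, 2.8, -6.8, 0, 0, 0, 0, -0.1, 3.8, -9.6, 0, 0, 0, 0, -0.2, 4.4, -12.4, 0, 0, 0, 0, -0.2, 4.9, -15, 0, 0, 0, 0, -0.2, 5.3, -17.2, 0, 0, 0, 0, -0.2, 5.5, -18.6, 0, 0, 0, 0, -0.2, 5.5, -19.3, 0, 0, 0, 0, -0.2, 5.5, -19.3, 0, 0, 0, 0]

```text
clock: 22.3
tool_pos: [0.4825, 0.3262, 0.0564]
tcp_rot: [3.13, 0.262, 0.004]
force: [-5.5, -8.2, 22.9]
width: 0.005
gripper_force: 11.1
```

```bash
python3 lev.py
```

```text
22.3 [0.4825 0.3262 0.0564] [-5.5 -8.2 22.9] green-red along axis 20..98mm: [-2, -2, -2, -1, -2, -3, -3, -4, -3, -4, -4, -4, -4, -3, -2, -3, -4, -3, -4, -4, -3, -4, -3, -3, -1, -2, -2, -3, -4, -4, -5, -4, -4, -3, -2, -3, -3, -4, -3, -3]
```

>>> carry_out:
  rows: [0, -0.1, 2, 0, 0, 0, 0, 0, -0.4, 4.5, 0, 0, 0, 0, 0, -0.9, 7.2, 0, 0, 0, 0, 0, -1.6, 10, 0, 0, 0, 0, 0.1, -2.6, 12.8, 0, 0, 0, 0, 0.2, -3.8, 15.6, 0, 0, 0, 0, 0.2, -4.9, 18, 0, 0, 0, 0, 0.2, -5.5, 19.3, 0, 0, 0, 0, 0.2, -5.5, 19.3, 0, 0, 0, 0]

```text
clock: 23.48
tool_pos: [0.4844, 0.2718, 0.2457]
tcp_rot: [-3.131, -0.262, 0.0]
force: [0.1, 0.5, 0.7]
width: 0.008
gripper_force: 0.0
```

>>> carry_out:
  rows: [0, 0.5, -1.5, 0, 0, 0, 0, 0, 1.6, -4, 0, 0, 0, 0, 0, 2.8, -6.8, 0, 0, 0, 0, -0.1, 3.8, -9.6, 0, 0, 0, 0, -0.2, 4.4, -12, 0, 0, 0, 0, -0.2, 4.6, -13, 0, 0, 0, 0]

```text
clock: 24.22
tool_pos: [0.4818, 0.3198, 0.1146]
tcp_rot: [-3.128, -0.265, -0.001]
force: [-0.2, 3.7, 11.0]
width: 0.003
gripper_force: 4.3
```

>>> carry_out:
  rows: [0, 0.3, -1.5, 0, 0, 0, 0, 0, 0.5, -2.5, 0, 0, 0, 0]

```text
clock: 24.48
tool_pos: [0.4816, 0.3246, 0.0905]
tcp_rot: [-3.128, -0.264, -0.001]
force: [-1.2, 2.2, 9.7]
width: 0.006
gripper_force: 4.6
```

>>> carry_out:
  rows: [0, 0.2, -1.3, 0, 0, 0, 0, 0, 0.3, -2, 0, 0, 0, 0]

```text
clock: 24.72
tool_pos: [0.4815, 0.3264, 0.0701]
tcp_rot: [-3.13, -0.264, 0.0]
force: [-1.3, -2.2, 9.1]
width: 0.003
gripper_force: 4.7
```

>>> carry_out:
  rows: [0, 0, -0.8, 0, 0, 0, 0, 0, 0.1, -1.4, 0, 0, 0, 0]

```text
clock: 24.98
tool_pos: [0.4816, 0.3265, 0.0565]
tcp_rot: [3.129, 0.263, -0.001]
force: [-3.4, -6.5, 23.1]
width: 0.002
gripper_force: 12.1
```

>>> carry_out:
  rows: [0, -0.1, 2, 0, 0, 0, 0, 0, -0.4, 4.5, 0, 0, 0, 0, 0, -0.9, 7.2, 0, 0, 0, 0, 0, -1.6, 10, 0, 0, 0, 0, 0.1, -2.6, 12.8, 0, 0, 0, 0, 0.2, -3.8, 15.6, 0, 0, 0, 0, 0.2, -4.9, 18, 0, 0, 0, 0, 0.2, -5.5, 19, 0, 0, 0, 0, 0.2, -5.5, 19, 0, 0, 0, 0]

```text
clock: 26.1
tool_pos: [0.4842, 0.2717, 0.2463]
tcp_rot: [3.131, 0.262, -0.001]
force: [0.6, -0.4, -0.8]
width: 0.005
gripper_force: 0.0
```

>>> carry_out:
  rows: [0, 0.5, -1.5, 0, 0, 0, 0, 0, 1.5, -3.5, 0, 0, 0, 0, 0, 1.7, -4, 0, 0, 0, 0]

```text
clock: 26.48
tool_pos: [0.4832, 0.2892, 0.2039]
tcp_rot: [3.129, 0.264, -0.006]
force: [-0.5, -1.0, 2.9]
width: 0.004
gripper_force: 1.4
```

>>> carry_out:
  rows: [0, 0.2, -0.5, 0, 0, 0, 0, 0, 0.2, -0.5, 0, 0, 0, 0]

```text
clock: 26.72
tool_pos: [0.484, 0.2905, 0.2021]
tcp_rot: [3.13, 0.262, -0.001]
force: [-1.5, -1.9, 2.7]
width: 0.007
gripper_force: 1.1
```

```bash
python3 lev.py
```

```text
26.725 [0.484  0.2905 0.2021] [-1.5 -1.9  2.7] green-red along axis 20..98mm: [-2, -2, -2, -2, -4, -3, -3, -3, -3, -2, -3, -3, -3, -4, -3, -3, -4, -4, -4, -4, -4, -3, -3, -3, -2, -2, -2, -2, -2, -3, -3, -3, -4, -3, -3, -3, -4, -4, -3, -3]
```

>>> carry_out:
  rows: [0, 0.4, -0.8, 0, 0, 0, 0, 0, 0.4, -0.8, 0, 0, 0, 0]

```text
clock: 27.02
tool_pos: [0.4847, 0.295, 0.194]
tcp_rot: [-3.13, -0.262, -0.001]
force: [0.4, -0.4, 2.9]
width: 0.007
gripper_force: 1.5
```

>>> carry_out:
  rows: [0, 0.3, -0.8, 0, 0, 0, 0, 0, 0.3, -0.8, 0, 0, 0, 0]

```text
clock: 27.28
tool_pos: [0.4845, 0.2977, 0.1858]
tcp_rot: [3.131, 0.262, 0.0]
force: [1.8, -0.3, 3.9]
width: 0.0
gripper_force: 1.7
```

>>> carry_out:
  rows: [0, 0.3, -0.8, 0, 0, 0, 0, 0, 0.3, -0.8, 0, 0, 0, 0]

```text
clock: 27.52
tool_pos: [0.4843, 0.3006, 0.1779]
tcp_rot: [3.13, 0.262, -0.0]
force: [0.7, -0.1, 4.0]
width: 0.004
gripper_force: 1.7
```

>>> carry_out:
  rows: [0, 0.3, -0.6, 0, 0, 0, 0, 0, 0.3, -0.6, 0, 0, 0, 0]

```text
clock: 27.78
tool_pos: [0.4843, 0.3039, 0.1728]
tcp_rot: [-3.13, -0.262, -0.001]
force: [-1.3, 0.2, 5.9]
width: 0.005
gripper_force: 3.1
```

>>> carry_out:
  rows: [0, 0.2, -0.7, 0, 0, 0, 0, 0, 0.2, -0.7, 0, 0, 0, 0]

```text
clock: 28.02
tool_pos: [0.4846, 0.3062, 0.1662]
tcp_rot: [-3.129, -0.263, -0.003]
force: [0.8, 0.9, 8.1]
width: 0.004
gripper_force: 3.3
```

>>> carry_out:
  rows: [0, 0.2, -0.6, 0, 0, 0, 0, 0, 0.2, -0.6, 0, 0, 0, 0]

```text
clock: 28.28
tool_pos: [0.4847, 0.3084, 0.1605]
tcp_rot: [-3.129, -0.263, -0.004]
force: [-0.1, 0.8, 8.7]
width: 0.003
gripper_force: 3.4
```

>>> carry_out:
  rows: [0, 0.2, -0.6, 0, 0, 0, 0, 0, 0.2, -0.6, 0, 0, 0, 0]

```text
clock: 28.52
tool_pos: [0.4847, 0.3105, 0.1545]
tcp_rot: [-3.129, -0.263, -0.004]
force: [0.3, 1.4, 8.8]
width: 0.008
gripper_force: 3.5
```

>>> carry_out:
  rows: [0, 0.2, -0.5, 0, 0, 0, 0, 0, 0.2, -0.5, 0, 0, 0, 0]

```text
clock: 28.78
tool_pos: [0.4846, 0.3127, 0.1497]
tcp_rot: [-3.128, -0.263, -0.003]
force: [-1.1, 1.9, 8.0]
width: 0.006
gripper_force: 3.5
```

>>> carry_out:
  rows: [0, 0.1, -0.5, 0, 0, 0, 0, 0, 0.1, -0.5, 0, 0, 0, 0]

```text
clock: 29.02
tool_pos: [0.4848, 0.3137, 0.1448]
tcp_rot: [-3.128, -0.263, -0.004]
force: [0.2, 2.0, 8.4]
width: 0.002
gripper_force: 3.6
```

>>> carry_out:
  rows: [0, 0.1, -0.5, 0, 0, 0, 0, 0, 0.1, -0.5, 0, 0, 0, 0]

```text
clock: 29.28
tool_pos: [0.4849, 0.3149, 0.1399]
tcp_rot: [-3.128, -0.263, -0.005]
force: [0.4, 2.4, 9.0]
width: 0.004
gripper_force: 3.7
```

>>> carry_out:
  rows: [0, 0.1, -0.5, 0, 0, 0, 0, 0, 0.1, -0.5, 0, 0, 0, 0]

```text
clock: 29.52
tool_pos: [0.4849, 0.3159, 0.1349]
tcp_rot: [-3.128, -0.263, -0.005]
force: [1.3, 3.0, 8.8]
width: 0.004
gripper_force: 3.7
```

>>> carry_out:
  rows: [0, 0.1, -0.5, 0, 0, 0, 0, 0, 0.1, -0.5, 0, 0, 0, 0]

```text
clock: 29.78
tool_pos: [0.4849, 0.317, 0.13]
tcp_rot: [-3.127, -0.263, -0.005]
force: [-0.1, 3.2, 9.2]
width: 0.009
gripper_force: 3.8
```

>>> carry_out:
  rows: [0, 0.1, -0.5, 0, 0, 0, 0, 0, 0.1, -0.5, 0, 0, 0, 0]

```text
clock: 30.02
tool_pos: [0.4848, 0.3182, 0.125]
tcp_rot: [-3.127, -0.263, -0.005]
force: [-0.1, 3.8, 9.9]
width: 0.005
gripper_force: 3.9
```

Run:
```python
from h import *
b=grab_frame("side");np.save("s9.npy",b);C=cam("side")
c=np.array([.5025,-.0728]);yaw=np.radians(3.);ex=np.array([np.cos(yaw),np.sin(yaw)]);ey=np.array([-ex[1],ex[0]])
for yj in (.036,.042,.05,.06,.07,.08,.09):
    x=np.arange(-.02,.021,.002);uv=proj(C,np.c_[c+yj*ey+x[:,None]*ex,np.full(len(x),.031)]).astype(np.float32)
    v=cv2.remap(b,uv[:,0][None],uv[:,1][None],1)[0].astype(int);print(yj,(v[:,1]-v[:,0]).tolist())
```

```text
0.036 [45, 19, 1, -3, 0, -1, -2, -3, -3, -4, -3, -4, -2, 2, 3, 3, 3, 2, 2, 2, 2]
0.042 [49, 17, -1, -4, -3, -3, -2, -2, -3, -4, -3, -3, -3, -2, 3, 4, 3, 2, 1, 3, 1]
0.05 [41, 21, 3, -3, -4, -4, -3, -2, -3, -4, -3, -3, -4, -4, -5, -7, -7, -5, -2, 0, 1]
0.06 [47, 21, 3, -3, -3, -3, -3, -4, -4, -3, -3, -4, -4, -4, -4, 2, 17, 38, 57, 57, 56]
0.07 [36, 20, 5, -4, -3, -3, -4, -4, -3, -3, -3, -3, -4, -4, -3, 3, 12, 23, 43, 56, 53]
0.08 [26, 21, 8, -1, -4, -3, -3, -2, -1, -1, -3, -2, -3, -2, -3, -4, -4, 2, 25, 26, 28]
0.09 [24, 15, 3, -4, -4, -3, -3, -3, -4, -3, -3, -5, -3, -3, -4, -3, 3, 14, 23, 23, 25]
```

>>> carry_out:
  rows: [0, 0.1, -0.6, 0, 0, 0, 0, 0, 0.1, -0.6, 0, 0, 0, 0]

```text
clock: 30.32
tool_pos: [0.4848, 0.3193, 0.1189]
tcp_rot: [-3.127, -0.263, -0.005]
force: [-0.2, 3.6, 10.1]
width: 0.004
gripper_force: 3.9
```

>>> carry_out:
  rows: [0, 0.1, -0.6, 0, 0, 0, 0, 0, 0.1, -0.6, 0, 0, 0, 0]

```text
clock: 30.58
tool_pos: [0.4849, 0.3199, 0.1128]
tcp_rot: [-3.128, -0.263, -0.004]
force: [0.5, 2.9, 7.7]
width: 0.005
gripper_force: 4.0
```

>>> carry_out:
  rows: [0, 0.1, -0.6, 0, 0, 0, 0, 0, 0.1, -0.6, 0, 0, 0, 0]

```text
clock: 30.82
tool_pos: [0.4848, 0.3211, 0.1068]
tcp_rot: [-3.127, -0.263, -0.004]
force: [0.2, 4.1, 9.5]
width: 0.002
gripper_force: 4.1
```

>>> carry_out:
  rows: [0, 0.1, -0.6, 0, 0, 0, 0, 0, 0.1, -0.6, 0, 0, 0, 0]

```text
clock: 31.08
tool_pos: [0.4848, 0.3223, 0.1009]
tcp_rot: [-3.127, -0.263, -0.004]
force: [0.0, 3.5, 8.8]
width: 0.007
gripper_force: 4.2
```

>>> carry_out:
  rows: [0, 0.1, -0.6, 0, 0, 0, 0, 0, 0.1, -0.6, 0, 0, 0, 0]

```text
clock: 31.32
tool_pos: [0.4848, 0.3233, 0.0957]
tcp_rot: [-3.127, -0.263, -0.005]
force: [-1.8, 2.3, 12.3]
width: 0.001
gripper_force: 5.9
```

>>> carry_out:
  rows: [0, 0.1, -0.6, 0, 0, 0, 0, 0, 0.1, -0.6, 0, 0, 0, 0]

```text
clock: 31.58
tool_pos: [0.4848, 0.3241, 0.0909]
tcp_rot: [-3.127, -0.263, -0.006]
force: [-3.6, 2.1, 17.5]
width: 0.003
gripper_force: 8.4
```

Run:
```python
from h import *
b=grab_frame("side");s=np.load("s9.npy");C=cam("side");o=get_obs();print(o["force"],o["tool_pos"])
d=cv2.absdiff(b,s).max(2)
for nm,P in (("hub neck top",[.5025,-.0728,.066]),("flange",[.5025,-.0728,.03]),("ramfront",[.5005,-.03,.031])):
    u,v=proj(C,[P])[0].astype(int);w=d[v-10:v+11,u-13:u+14];print(nm,(u,v),w.mean().round(2),w.max(),(w>25).sum())
    if nm!="hub neck top":
        p=cv2.phaseCorrelate(cv2.cvtColor(s,7)[v-14:v+15,u-20:u+20].astype(np.float64),cv2.cvtColor(b,7)[v-14:v+15,u-20:u+20].astype(np.float64));print(p)
ys,xs=np.nonzero((d>30)&(np.arange(512)[None]>215)&(np.arange(384)[:,None]>150));print(len(xs),xs.min() if len(xs) else 0,xs.max() if len(xs) else 0,ys.min() if len(ys) else 0,ys.max() if len(ys) else 0)
```

```text
[-3.32743596  0.36561024 17.21528201] [0.48485814 0.32411676 0.09108981]
hub neck top (np.int64(257), np.int64(220)) 10.13 109 72
flange (np.int64(257), np.int64(232)) 2.89 78 4
((-0.03253476271088829, 0.1824076952862601), 0.9762480247542048)
ramfront (np.int64(250), np.int64(220)) 12.37 109 94
((0.1453037812371143, 0.06171756999608746), 1.079260114437311)
167 216 253 151 381
```

>>> carry_out:
  rows: [0, 0, -0.5, 0, 0, 0, 0, 0, 0, -0.5, 0, 0, 0, 0]

```text
clock: 31.88
tool_pos: [0.4849, 0.3246, 0.0871]
tcp_rot: [-3.126, -0.263, -0.007]
force: [-6.5, 1.2, 20.9]
width: 0.007
gripper_force: 10.4
```

>>> carry_out:
  rows: [0, 0, -0.5, 0, 0, 0, 0, 0, 0, -0.9, 0, 0, 0, 0]

```text
clock: 32.12
tool_pos: [0.485, 0.3254, 0.0801]
tcp_rot: [-3.124, -0.264, -0.009]
force: [-10.9, 2.3, 29.1]
width: 0.001
gripper_force: 15.0
```

>>> carry_out:
  rows: [0, -0.2, 2.5, 0, 0, 0, 0, 0, -0.6, 5.5, 0, 0, 0, 0, 0, -1.2, 8.5, 0, 0, 0, 0, 0, -2.2, 11.5, 0, 0, 0, 0, 0, -3.5, 14.2, 0, 0, 0, 0, 0, -4.8, 16.5, 0, 0, 0, 0, 0, -5.3, 19, 0, 0, 0, 0, 0, -5.3, 20, 0, 0, 0, 0]

```text
clock: 33.12
tool_pos: [0.4845, 0.2693, 0.2742]
tcp_rot: [-3.13, -0.261, -0.001]
force: [-0.2, -0.4, 0.0]
width: 0.006
gripper_force: 0.0
```

>>> carry_out:
  rows: [0, -6, 1, 0, 0, 0, 0, 0, -12, 1, 0, 0, 0, 0, 0, -18, 1, 0, 0, 0, 0, 0, -24, 1, 0, 0, 0, 0, 0, -30, 0, 0, 0, 0, 0, 0, -34.5, -2, 0, 0, 0, 0, 0, -34.5, -5, 0, 0, 0, 0, 0, -34.5, -6, 0, 0, 0, 0, 0, -34.5, -6, 0, 0, 0, 0]

```text
clock: 34.25
tool_pos: [0.4839, -0.0748, 0.2123]
tcp_rot: [-3.13, -0.263, 0.003]
force: [-0.5, 0.7, 0.7]
width: 0.006
gripper_force: 0.0
```

```bash
cat > fin.py <<'E'
from h import *
grab_frame("wrist");o=get_obs();C=cam("wrist",o);a=grab_frame("wrist");np.save("w10.npy",a)
print(o["clock"],o["tool_pos"],C[1][:3,3])
c=np.array([.5025,-.0728]);yaw=np.radians(3.);ex=np.array([np.cos(yaw),np.sin(yaw)]);ey=np.array([-ex[1],ex[0]])
def prof(p,z):
    uv=proj(C,np.c_[p,np.full(len(p),z)]).astype(np.float32);v=cv2.remap(a,uv[:,0][None],uv[:,1][None],1)[0].astype(int)
    return (v[:,1]-v[:,0]).tolist(),v[:,0].tolist()
y=np.arange(.014,.060,.0015)
for xo in (-.002,0,.003,.0065,-.0075,.009): print("along axis x",xo,*prof(c+y[:,None]*ey+xo*ex,.031))
x=np.arange(-.018,.0185,.001)
for yj in (.024,.027,.036,.046): print("across",yj,*prof(c+yj*ey+x[:,None]*ex,.033))
for y0 in (0,-.008):
    xx=np.arange(.02,.048,.001);print("hub +x edge",prof(c+y0*ey+xx[:,None]*ex,.022)[0])
E
python3 fin.py
```

```text
34.3 [ 0.48437169 -0.07472759  0.21351839] [ 0.56167948 -0.06192838  0.39630912]
along axis x -0.002 [0, 0, -4, 20, 50, 17, 1, 0, 0, 0, 0, 0, 0, 0, 0, 0, 0, 0, 0, 0, 0, 0, 0, 0, 0, 0, 0, 0, -2, 0, 0] [255, 255, 242, 205, 178, 228, 254, 255, 255, 255, 255, 255, 255, 255, 255, 255, 255, 255, 255, 255, 255, 255, 255, 255, 255, 255, 255, 254, 253, 255, 255]
along axis x 0 [0, -2, -2, 6, 32, 3, 0, 0, 0, 0, 0, 0, 0, 0, 0, 0, 0, 0, 0, 0, 0, 0, 0, 0, 0, 0, 0, -1, -2, 0, 0] [255, 254, 253, 242, 201, 247, 255, 255, 255, 255, 255, 255, 255, 255, 255, 255, 255, 255, 255, 255, 255, 255, 255, 255, 255, 255, 255, 255, 253, 255, 255]
along axis x 0.003 [-3, -2, 0, 1, 36, 14, -3, -1, 0, 0, 0, 0, 0, 0, 0, 0, 0, 0, 0, 0, 0, 0, 0, 0, 0, 0, 0, 0, -2, 0, 0] [252, 251, 255, 249, 186, 210, 244, 254, 255, 255, 255, 255, 255, 255, 255, 255, 255, 255, 255, 255, 255, 255, 255, 255, 255, 255, 255, 254, 252, 255, 255]
along axis x 0.0065 [-7, 0, 0, 23, 53, 53, 44, 16, 5, 6, 5, 1, -1, -2, 1, 1, 0, 1, 2, -2, -3, -2, 0, 0, 0, 0, 0, -1, -3, 0, 0] [233, 254, 252, 204, 167, 164, 158, 175, 206, 212, 208, 201, 205, 212, 
[... 1498 characters left out ...]
, 131, 134, 140, 147, 156, 169, 196, 236, 255, 255, 255, 255, 255, 255, 255, 255, 255, 255, 243, 196, 159, 156, 159, 163, 169, 171, 170, 170, 172, 170, 170]
across 0.046 [25, 26, 28, 27, 26, 33, 41, 21, 6, 0, 0, -1, -1, -1, 0, 0, 0, 0, 0, 0, 0, 0, 0, 0, 0, -1, -1, -2, -2, -3, -2, 13, 36, 55, 65, 67, 67] [124, 122, 122, 124, 127, 131, 160, 216, 245, 254, 254, 254, 254, 255, 255, 255, 255, 255, 255, 255, 255, 255, 255, 255, 255, 254, 253, 253, 251, 245, 218, 174, 150, 152, 155, 160, 165]
hub +x edge [0, 0, 0, 0, 0, 0, 0, 0, 0, 0, -1, -2, 9, 36, 46, 25, 2, 0, 0, 0, 0, 0, 0, 0, 1, 13, 56, 69]
hub +x edge [0, 0, 0, 0, 0, 0, 0, 0, 0, 0, -2, 7, 32, 45, 27, 4, -1, 0, 0, 0, 0, 0, 0, 0, 5, 33, 64, 67]
```

```bash
python3 -c "
from workcell import order
print(order.finish_job())"
```

```text
the job is handed in; nothing more can be done
None
```

The job is handed in: the hub is seated in the nest with its notch facing the ram, four lever strokes took the key home (tip measured about 21.5 mm from the nest centre, 22 mm nominal), the lever is up, and the arm is clear.

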